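Load, lock and leak-check a bench pressure chamber

ROBOT

A 6-joint arm with a two-finger parallel gripper is mounted at the origin on the work surface. World frame = base frame: x ahead of the robot, y to its left, z up, the work surface at z = 0. Lengths are in m, angles in rad, forces in N, time in s.
With the tool pointing down it reaches from about 0.3 to 0.775 m from the base axis. Payload 14.6 kg.
Tool frame: the origin (TCP) lies at the very end of the fingers, on their centre line; the grasp point (between the pads) lies 19 mm behind it; z points along the fingers, y is the line along which they close (so a half turn about z gives the same grasp; the last joint's range is limited). The gripper opens to 94 mm and grips with 3 to 60 N. Pads are 16 mm wide; open, the fingers measure 119 mm over their backs; the gripper's body (75 mm by 177 mm) begins 78 mm behind the grasp point.
Start: joints at [-1.207, 0.3, 1.521, -0, 1.321, -0.067], TCP at [0.23, -0.5, 0.205] pointing down, gripper open.
Joint ranges: [-3.03, 3.03], [-0.79, 2.21], [0.23, 2.52], [-1.04, 4.18], [0, 3.07], [-2.55, 2.55]. Speed limits (rad/s): [2.22, 2.22, 2.57, 3.14, 3.14, 3.14].

INTERFACE

Orientations are given as [roll, pitch, yaw] about the fixed x, y, z axes, in that order (R = Rz(yaw) Ry(pitch) Rx(roll)).
In Python, from station import ctrl gives the robot as it stands.
- The arm moves only by the tool move_arm, never from a script. Its argument "targets" is a list of rows, each a list of 6 numbers: the shift along the tool's x, y, z in units of 1000 mm (1.0 is 1000 mm), then the turn, a rotation vector about the tool's x, y, z in units of 30 degrees (1.0 is 30 degrees). In form: [[tx, ty, tz, ax, ay, az], ...]. A call has exactly 5 rows; each row is the pose to reach, as a shift and turn from the pose commanded when the call began, along the tool's axes at that moment; what a row does not reach only later rows make up. A row lasts 1/12 s, in which the tool goes at most 41.7 mm and 7.16 degrees, less where a joint would pass 70% of its speed; a pose out of reach is approached as far as the arm can. A call with a number of a shift or a turn outside -1 to 1 is refused whole. A call with a gripper value outside its range is refused whole. "fingers" is the opening, from -1 (shut) to 1 (fully open), set as the call begins (left out, the last holds). The fingers move at their own pace and stop on an object; "grip_force" is the grip in N (left out, the last holds). Time passes only in rows, so rows that repeat a pose let the fingers close, or fill a call up. It gives the time, the measured TCP pose, the force and the opening at its end, in the units of the state.
- ctrl.get_obs(): the state, without advancing time (a new reading comes with each control period).
- ctrl.camera(name): name is "side" or "top"; returns the picture (420x560x3 uint8, red, green, blue); there is no depth.
- ctrl.camera_info(name): a dict with "fx", "fy", "cx", "cy" (pixels), "rvec" (rotation vector, rad) and "tvec" (3), from world to camera coordinates, as OpenCV has them. Camera axes: x right, y down, z forward; pixel columns grow to the right and rows downward; lengths in m; the calibration is good to about 2 mm. A picture is of the moment at which its call begins. camera_info takes no time and is no camera call.
- ctrl.hand_in(): hands the job in, once; it reports no verdict.
The state is a dict: "time_s": time; "qpos": joint angles; "joint_vel": joint speeds; "tau": joint torques, N m; "ee_pos": TCP position; "eef_rot": TCP orientation; "force": force on the tool from outside, world axes, zero at the start; "moment": the same for the moment, N m; "grip_width": finger opening in m.
Only numpy, scipy, OpenCV 4.12 (cv2) and the standard library are available. Lean on these libraries where they do the work, as an engineer would, in place of code of your own. Each camera call takes 0.05 s, during which the arm holds its last target. There are 200 camera calls.

TASK

Stand every capped sample cup (white, blue cap) that is on the bench upright on the floor of the pressure chamber, shut its lid, then lock it: take the turning bar from the green mat, feel with its rod along the ring behind the slot in the guard until it drops into the drive hole, push it well in and turn the ring clockwise (seen from above) to its stop so that the green pin is fully up. Then check the lid for leaks: lower the tip of the leak pen to within a centimetre above the lid seam at the left of the hinge and carry it round over the seam by way of the front to the right of the hinge, slowly (a few centimetres a second, lowering included) and without pressing on the lid. Finish with the bar lying on its mat and the pen back in its holder, and leave the bystanders where they are.

Things in the scene. Friction and masses are not known exactly. Their poses are not given: they have to be found in the camera images.
- chamber: Fixed pressure chamber: grey housing 200 x 200 x 50 mm, on it a round steel pot, outer radius 94, 50 to 105 mm above the bench, open at the top. Origin: centre of the underside, on the pot's axis; x points to the lid's hinge (away from the robot), z up. BEARING b of a point at radius r about the pot's axis: x = -r cos b, y = r sin b, so 0 is the front and positive is towards +y.
- slot (a point): Middle of the slot in the pot's guard band (bearing -0.96, radius 94, 79 mm above the bench; slot 16 mm high, from bearing -1.67 to -0.25). Behind it, unseen, is the lock ring's smooth round side, radius 86, with ONE drive hole: 12 mm wide, 14 high, 17 deep, pointing at the pot's axis at the slot's mid height. Where the ring was left is not known: the hole is somewhere from bearing -1.45 to -1.00.
- chamber_floor (a point): Centre of the pot's flat inner floor, 52 mm above the bench. The wall's top inside is 53 mm above the floor. The cups stand on this floor; there is room for three in a row along the chamber's x, about 36 mm apart. The pot is 132 mm wide inside.
- lid (a joint): Hinge of the round aluminium lid (radius 70.5, 10.5 mm thick, about 0.45 kg, black bar handle 30 mm high at its middle): 0 = shut, flush with the rim; 1.57 = upright. Axis along the chamber's y at chamber x = 100 mm, 106 mm above the bench, about level with the lid's top face. Stiff and damped: stays where left above 1.1 rad, can be pushed over from behind by its outer face, sinks shut below about 0.8 rad.
- lockpin (a joint): Green lock indicator pin in the pot's rim, back left (bearing 2.55, radius 83): 0 = down, lifted by a cam over the last third of the lock ring's turn to 0.0075 m = ring home. The ring is stiff (0.6 N m friction; a 5 N push on its side does not drag it). Turned clockwise seen from above (the hole's bearing rising) it meets its stop with the hole at bearing -0.45; its claw then holds the lug of the lid.
- seam1 (a point): Point on the lid seam (the 2 mm gap round the lid's edge, a circle of radius 71.5 mm about the pot's axis, 105 mm above the bench) at bearing 2.1 (beside the hinge, left).
- seam2 (a point): Point on the lid seam (the 2 mm gap round the lid's edge, a circle of radius 71.5 mm about the pot's axis, 105 mm above the bench) at bearing 1.05.
- seam3 (a point): Point on the lid seam (the 2 mm gap round the lid's edge, a circle of radius 71.5 mm about the pot's axis, 105 mm above the bench) at bearing 0 (front).
- seam4 (a point): Point on the lid seam (the 2 mm gap round the lid's edge, a circle of radius 71.5 mm about the pot's axis, 105 mm above the bench) at bearing -1.05.
- seam5 (a point): Point on the lid seam (the 2 mm gap round the lid's edge, a circle of radius 71.5 mm about the pot's axis, 105 mm above the bench) at bearing -2.1 (beside the hinge, right).
- cup1_center (a point): Centre (half-way up) of a capped sample cup: white cup with blue cap, diameter 30, height 38 mm, 70 g, standing on the bench to the robot's left of the chamber at the start. One to three of the three cups are present. z along its axis.
- cup2_center (a point): Centre (half-way up) of a capped sample cup: white cup with blue cap, diameter 30, height 38 mm, 70 g, standing on the bench to the robot's left of the chamber at the start. One to three of the three cups are present. z along its axis.
- cup3_center (a point): Centre (half-way up) of a capped sample cup: white cup with blue cap, diameter 30, height 38 mm, 70 g, standing on the bench to the robot's left of the chamber at the start. One to three of the three cups are present. z along its axis.
- bar_grip (a point): Centre of the handle of the turning bar, which lies on the green mat: red square handle 70 x 20 x 20 mm, with a round-ended steel rod (diameter 8) standing out of one end. x points along the bar from handle to rod tip.
- bar_tip (a point): Rounded end of the bar's steel rod, 80 mm from the handle's centre (45 mm of bare rod).
- mat: Fixed green mat, 200 x 120 x 3 mm, the bar's place. Origin: centre of its underside.
- pen_grip (a point): Centre of the yellow handle (diameter 18, length 72) of the leak-detector pen, which hangs upright in its holder, 115 mm above its tip. Under the handle are a black collar (diameter 28, resting on the holder, its underside 72 mm above the tip) and a steel shaft (diameter 14) that ends in a thin 5 mm nose. z along the pen, up.
- pen_tip (a point): The sensing tip of the pen, its lowest point.
- holder_mouth (a point): Centre of the mouth of the pen holder: a fixed grey block 56 x 56 x 75 mm with a vertical bore of diameter 23, 74 mm deep; the mouth is at its top.
- beaker: Bystander: glass beaker, diameter 68, height 85 mm; origin at its underside, as for all the bystanders.
- wash_bottle: Bystander: white bottle with a red cap, diameter 64, height 160 mm.
- amber_jar: Bystander: small amber jar with a black cap, diameter 44, height 62 mm; not one of the cups.
- gasket: Bystander: black rubber ring lying flat, diameter 90, 6 mm thick.
- spatula: Bystander: lab spatula, 160 mm long, lying flat.
Mind the look-alikes: they are no part of the job. Of the things that look like the part that bears pen_grip, the smallest one is meant. Leave any brown look-alike of the part that bears cup3_center alone.

How it is judged:
By the outcome, as a careful person would: the job done as asked, in the order asked, and still so for the second after the job is handed in, with the robot touching nothing.
Of cup1, cup2, cup3 only 1 to 3 are there at a start; the rules pass over those that are not, and their reading is None.
At some moment in a run one of cup1, cup2, cup3, bar may be knocked a few centimetres aside while the robot is not near it.
It also fails if it takes over 210 s, if anything falls off the work surface, if the arm or the gripper's body presses on something with over 40 N, if the wrist force passes 120 N, or if a joint passes its speed limit or range.

## Working session

There is one attempt and no reset: what is moved stays moved. The work goes in short steps, Python scripts to look and compute and a tool call to move; the robot and the scene stay as the last step left them, time stands still between calls to the robot, and variables do not carry over. Pictures are saved under pics/ and viewed, on a budget of 14 in all, crops included, one or two more only if the job needs it, and the job is handed in when it is done.

Besides the shell and the picture viewer there is one more tool, called after "Call:" as name(argument=value, ...) on one line, values as JSON. move_arm: Moves the arm, as the interface text tells. Shifts and turns lie within -1 to 1; 1 stands for 1000 mm of shift or 30 degrees of turn. Its arguments: {"type":"object","properties":{"targets":{"type":"array"},"fingers":{"type":"number"},"grip_force":{"type":"number"}},"required":["targets"]}

```bash
ls; mkdir -p pics; python3 - <<'E'
from station import ctrl
import cv2
for n in("top","side"):
    cv2.imwrite(f"pics/{n}0.png",cv2.resize(ctrl.camera(n)[:,:,::-1],(800,600),interpolation=cv2.INTER_CUBIC))
    print(ctrl.camera_info(n))
print(ctrl.get_obs())
E
```

```text
pics
{'fx': 400.70923607044807, 'fy': 400.70923607044807, 'cx': 283.0387563629357, 'cy': 206.79840628816808, 'rvec': array([ 2.11854774, -2.14956394,  0.13059096]), 'tvec': array([0.02105996, 0.62712455, 1.02254444])}
{'fx': 410.4324194658521, 'fy': 410.4324194658521, 'cx': 283.77027637592295, 'cy': 207.62606005136715, 'rvec': array([ 0.01314996, -2.91262423,  1.16036166]), 'tvec': array([0.58114013, 0.07204495, 1.12115332])}
{'time_s': 0.1, 'qpos': array([-1.20658876e+00,  3.00409381e-01,  1.52154289e+00,  6.01498685e-06,
        1.32067831e+00, -6.66317069e-02]), 'joint_vel': array([-0.00039496, -0.00130203, -0.00096104, -0.00134233,  0.00162138,
       -0.00097554]), 'tau': array([ 3.01211767e-03, -5.32637501e+01, -3.53283441e+01,  7.09558139e-02,
        2.34638719e-02, -4.98896327e-05]), 'ee_pos': array([ 0.22959563, -0.49952151,  0.20493633]), 'eef_rot': array([-3.14055741e+00, -7.49212985e-05,  4.30837745e-01]), 'force': array([1.05733385, 0.31516148, 0.21103635]), 'moment': array([-0.02957058, -0.00968408, -0.00466623]), 'grip_width': 0.09372765795319644}
```

View pics/top0.png

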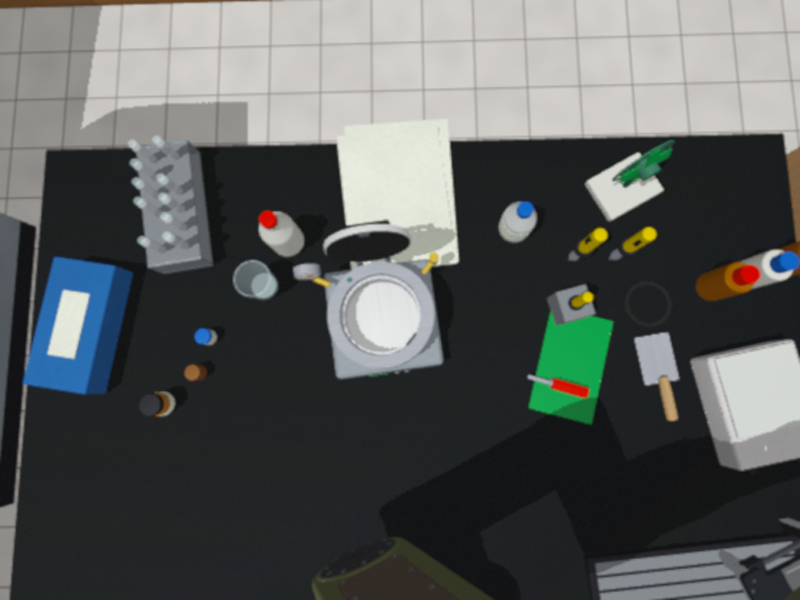

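View pics/side0.png

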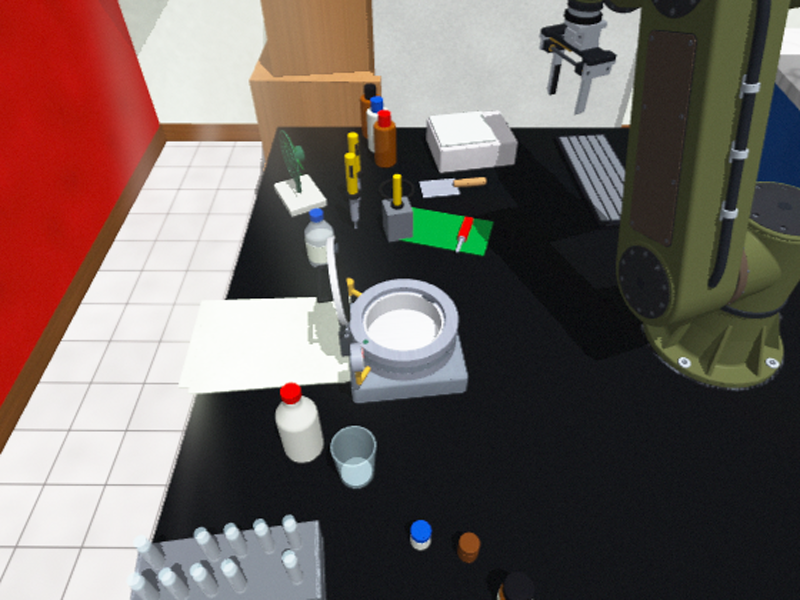

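```bash
cat > h.py <<'E'
import numpy as np, cv2
from station import ctrl
from scipy.spatial.transform import Rotation as Ro
CI={n:ctrl.camera_info(n) for n in("top","side")}
def K(n):
    c=CI[n];return np.array([[c['fx'],0,c['cx']],[0,c['fy'],c['cy']],[0,0,1]])
def proj(n,P):
    return cv2.projectPoints(np.array(P,float).reshape(-1,1,3),CI[n]['rvec'],CI[n]['tvec'],K(n),None)[0].reshape(-1,2)
def ray(n,uv):
    R=cv2.Rodrigues(CI[n]['rvec'])[0];o=-R.T@CI[n]['tvec']
    uv=np.atleast_2d(np.array(uv,float));d=np.c_[uv,np.ones(len(uv))]@np.linalg.inv(K(n)).T@R
    return o,d
def onz(n,uv,z):
    o,d=ray(n,uv);return o+d*((z-o[2])/d[:,2])[:,None]
def tri(uvt,uvs):
    A=[];b=[]
    for n,uv in(("top",uvt),("side",uvs)):
        o,d=ray(n,uv);d=d[0]/np.linalg.norm(d[0]);M=np.eye(3)-np.outer(d,d);A.append(M);b.append(M@o)
    return np.linalg.lstsq(np.vstack(A),np.hstack(b),rcond=None)[0]
HS={'blue':((100,150,60),(130,255,255)),'yellow':((22,150,80),(33,255,255)),'red':((0,180,90),(6,255,255)),'green':((50,150,60),(85,255,255))}
def blobs(im,col,amin=8):
    m=cv2.inRange(cv2.cvtColor(im,cv2.COLOR_RGB2HSV),*HS[col])
    k,l,s,c=cv2.connectedComponentsWithStats(m)
    return [(s[i,4],c[i],l==i) for i in range(1,k) if s[i,4]>=amin]
def to(p,yaw=None):
    "shift in tool axes (m) from the measured pose to TCP point p"
    o=ctrl.get_obs();R=Ro.from_euler('xyz',o['eef_rot']).as_matrix()
    return R.T@(np.array(p)-o['ee_pos'])
E
python3 - <<'E'
from h import *
im={n:ctrl.camera(n) for n in("top","side")}
for n in im:
    cv2.imwrite(f"pics/{n}raw.png",im[n][:,:,::-1])
    for c in HS:
        for a,ce,m in blobs(im[n],c):
            r=cv2.minAreaRect(np.argwhere(m)[:,::-1].astype(np.float32))
            print(n,c,a,ce.round(1),'rect',np.round(r[0],1),np.round(r[1],1),round(r[2]),onz(n,ce,0.02).round(3)[0])
t=im["top"][135:275,210:330];s=im["side"][170:290,225:345]
a=cv2.resize(t,(514,600),interpolation=cv2.INTER_CUBIC)
cv2.imwrite("pics/ch.png",a[:,:,::-1])
E
```

```text
top blue 105 [367.4 145.8] rect [367.4 145.9] [ 9.4 12.2] 34 [ 0.799 -0.224  0.02 ]
top blue 200 [549.3 183.1] rect [549.  182.5] [13. 18.] 90 [ 0.684 -0.71   0.02 ]
top blue 4344 [ 56.1 228.7] rect [ 54.  228.3] [59.1 95.6] 13 [0.581 0.638 0.02 ]
top blue 117 [141.1 234.7] rect [141.  234.7] [11.2 12. ] 53 [0.561 0.401 0.02 ]
top yellow 219 [415.1 167.9] rect [414.7 168.3] [10.7 23.5] 48 [ 0.733 -0.352  0.02 ]
top yellow 243 [447.7 167.3] rect [447.6 167.6] [10.5 26.3] 56 [ 0.733 -0.441  0.02 ]
top yellow 48 [301.2 183.6] rect [301.  184.6] [ 4.5 14.4] 29 [ 0.695 -0.038  0.02 ]
top yellow 38 [224.1 196.8] rect [224.4 196.7] [10.3  4.5] 27 [0.662 0.174 0.02 ]
top yellow 111 [407.5 209.3] rect [407.4 209.3] [ 7.2 16.5] 63 [ 0.619 -0.325  0.02 ]
top red 122 [186.9 152.9] rect [187.1 152.8] [12.5 11.2] 27 [0.789 0.28  0.02 ]
top red 190 [521.9 192.2] rect [521.8 192.4] [11.7 18.2] 68 [ 0.661 -0.635  0.02 ]
top red 154 [398.6 271.3] rect [398.5 271.3] [24.7  6.3] 16 [ 0.453 -0.292  0.02 ]
top green 155 [460.1 109.4] rect [459.7 108.9] [ 9.4 22.8] 63 [ 0.899 -0.487  0.02 ]
top green 97 [4
[... 623 characters left out ...]
.  5.] 90 [ 0.607 -0.432  0.02 ]
side yellow 43 [246.4 200.9] rect [246.2 201. ] [13.6  5.3] 56 [ 0.69  -0.102  0.02 ]
side yellow 50 [253.7 262.1] rect [253.3 261.6] [ 5.2 12.7] 32 [0.656 0.114 0.02 ]
side red 18397 [ 38.7 109.2] rect [ 55.5 142. ] [284. 111.] 90 [ 1.489 -0.568  0.02 ]
side red 89 [268.7  82.9] rect [269.   82.5] [11.  8.] 90 [ 0.649 -0.76   0.02 ]
side red 91 [325.9 158.5] rect [325.8 158.7] [ 6.3 15.4] 21 [ 0.449 -0.294  0.02 ]
side red 176 [203.1 274.9] rect [203. 275.] [14. 14.] 90 [0.778 0.153 0.02 ]
side green 854 [304.3 159.9] rect [302.6 159.6] [39.7 25.2] 11 [ 0.519 -0.286  0.02 ]
side green 378 [334.1 166.3] rect [333.1 165.4] [17.5 26. ] 14 [ 0.426 -0.256  0.02 ]
```

View pics/ch.png

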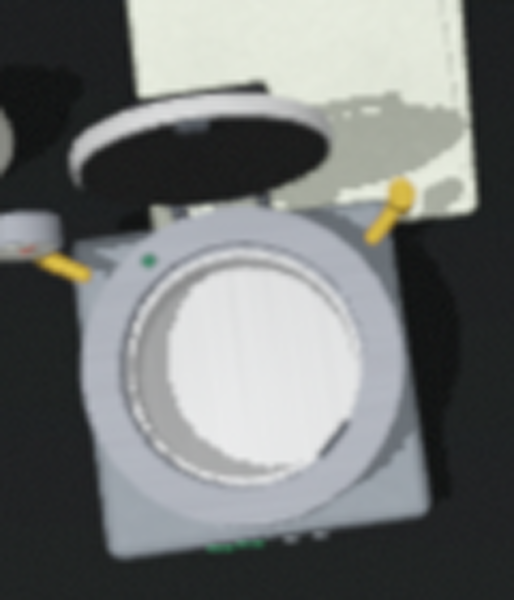

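```bash
python3 - <<'E'
from h import *
f=lambda x,y:(210+x/4.2857-.38,135+y/4.2857-.38)
# refined ellipse: inner dark seam & outer ring
C=onz("top",f(242,365),.105)[0];P=onz("top",f(149,260),.105)[0]
print("C",C,"pin",P-C,np.hypot(*(P-C)[:2]),"yaw",np.degrees(np.arctan2(*(P-C)[[1,0]])-np.arctan2(46.3,68.9)))
q=onz("top",[f(110,558),f(428,515),f(395,207),f(76,242)],.05);print(q.round(4))
e=q[0]-q[1];print("front dir yaw",np.degrees(np.arctan2(-e[0],e[1])),np.linalg.norm(e))
e=q[2]-q[1];print("right dir yaw",np.degrees(np.arctan2(e[1],e[0])),np.linalg.norm(e), "mean",(q[0]+q[2])/2,(q[1]+q[3])/2)
for n,uvt,uvs in(("pen",(407.5,209.3),(277.5,132.3)),("cupcap",(141.1,234.7),(294.3,371.2)),("bar",(398.6,271.3),(325.9,158.5))):
    print(n,tri(uvt,uvs).round(4))
print("bar onz",onz("top",(398.6,271.3),.015),onz("side",(325.9,158.5),.015))
im=cv2.imread("pics/topraw.png")[:,:,::-1]
for n,c in(("top",2902),):
  for a,ce,m in blobs(im,"green"):
    if a==c:
        cn=cv2.findContours(m.astype(np.uint8)|0,cv2.RETR_EXTERNAL,2)[0];r=cv2.minAreaRect(cn[0])
        print("mat",onz("top",cv2.boxPoints(r),.003).round(3))
im2=cv2.imread("pics/sideraw.png")
a=cv2.resize(im[140:305,365:470],(382,600),interpolation=2)[:,:,::-1];b=cv2.resize(im2[80:190,225:355],(400,338),interpolation=2)
o=np.zeros((600,790,3),np.uint8);o[:,:382]=a;o[:338,390:]=b;cv2.imwrite("pics/tools.png",o)
E
```

```text
C [0.58643502 0.05353647 0.105     ] pin [6.33586581e-02 5.46906914e-02 2.22044605e-16] 0.08369821551658829 yaw 6.899857536034177
[[ 0.4758  0.1384  0.05  ]
 [ 0.4992 -0.0555  0.05  ]
 [ 0.6906 -0.0392  0.05  ]
 [ 0.6719  0.1607  0.05  ]]
front dir yaw 6.884741664866185 0.19536556092526072
right dir yaw 4.876656695819279 0.19208938237301987 mean [0.58320401 0.04963303 0.05      ] [0.58553621 0.05260798 0.05      ]
pen [ 0.604  -0.2957  0.1198]
cupcap [0.5575 0.3945 0.0377]
bar [ 0.4516 -0.2908  0.0223]
bar onz [[ 0.45330648 -0.29294038  0.015     ]] [[ 0.44865308 -0.29928247  0.015     ]]
mat [[ 0.413 -0.214  0.003]
 [ 0.609 -0.267  0.003]
 [ 0.58  -0.388  0.003]
 [ 0.385 -0.332  0.003]]
```

View pics/tools.png

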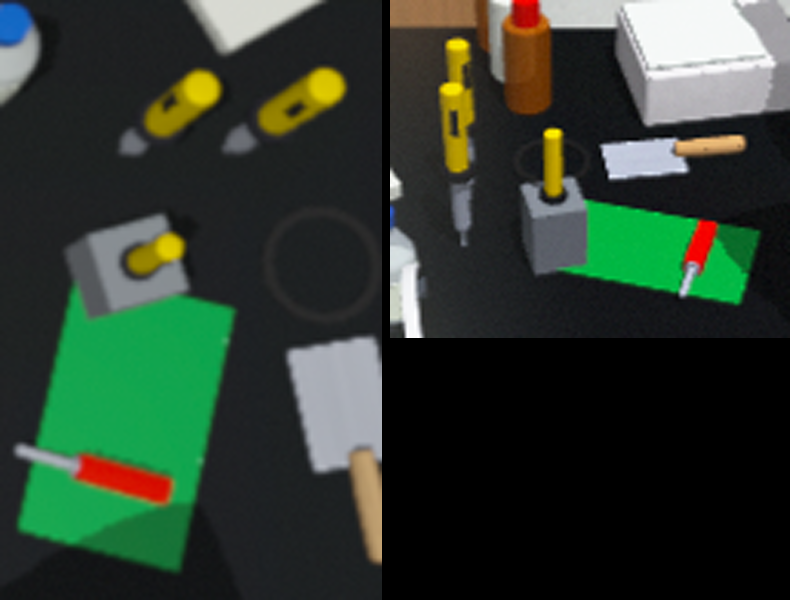

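Call:
move_arm(targets=[[0.03,-0.02,0,0,0,0.23],[0.06,-0.04,0,0,0,0.46],[0.09,-0.06,0,0,0,0.69],[0.12,-0.08,0,0,0,0.823],[0.15,-0.1,0,0,0,0.823]], fingers=0.3, grip_force=20)

```text
time_s: 0.62
ee_pos: [0.3247, -0.3447, 0.2054]
eef_rot: [-3.141, 0.0, -0.005]
force: [0.5, -1.1, -0.2]
grip_width: 0.0638
```

```bash
python3 - <<'E'
from h import *
o=ctrl.get_obs();print(o['ee_pos'],o['eef_rot'],o['grip_width'],o['time_s'],o['qpos'])
print(onz("top",(141.1,234.7),.036),onz("side",(294.3,371.2),.034))
print("tip",onz("top",(370.2,263.4),.013),"rect", onz("top",(398.5,271.3),.018))
E
```

```text
[ 0.32465283 -0.34466025  0.20535147] [-3.14144512e+00  7.22530961e-05 -5.38135756e-03] 0.0637549838119474 0.6167 [-8.92679031e-01  1.28816293e-01  1.72896855e+00  3.87300575e-05
  1.28396784e+00  6.83487699e-01]
[[0.55928686 0.39498508 0.036     ]] [[0.55577371 0.39331849 0.034     ]]
tip [[ 0.47510162 -0.21899792  0.013     ]] rect [[ 0.4533592  -0.29190427  0.018     ]]
```

Call:
move_arm(targets=[[0.012,-0.037,0,0,0,0],[0.024,-0.074,0,0,0,0],[0.036,-0.111,0,0,0,0],[0.048,-0.148,0,0,0,0],[0.058,-0.185,0,0,0,0]])

```text
time_s: 1.03
ee_pos: [0.3824, -0.1594, 0.2055]
eef_rot: [3.142, -0.0, -0.0]
force: [0.3, -0.1, 0.4]
grip_width: 0.0614
```

Call:
move_arm(targets=[[0.012,-0.037,0,0,0,0],[0.024,-0.074,0,0,0,0],[0.036,-0.111,0,0,0,0],[0.048,-0.148,0,0,0,0],[0.058,-0.185,0,0,0,0]])

```text
time_s: 1.45
ee_pos: [0.4405, 0.0258, 0.2056]
eef_rot: [3.142, -0.0, -0.0]
force: [0.4, -1.0, 0.0]
grip_width: 0.0609
```

Call:
move_arm(targets=[[0.012,-0.037,0,0,0,0],[0.024,-0.074,0,0,0,0],[0.036,-0.111,0,0,0,0],[0.048,-0.148,0,0,0,0],[0.058,-0.185,0,0,0,0]])

```text
time_s: 1.87
ee_pos: [0.4985, 0.2108, 0.2053]
eef_rot: [3.142, 0.0, 0.0]
force: [0.5, -0.7, 0.5]
grip_width: 0.0609
```

Call:
move_arm(targets=[[0.012,-0.037,0,0,0,0],[0.024,-0.074,0,0,0,0],[0.036,-0.111,0,0,0,0],[0.048,-0.148,0.05,0,0,0],[0.059,-0.184,0.08,0,0,0]])

```text
time_s: 2.28
ee_pos: [0.5517, 0.375, 0.1437]
eef_rot: [-3.141, -0.002, 0.0]
force: [0.0, -1.3, -0.2]
grip_width: 0.0613
```

```bash
python3 - <<'E'
from h import *
o=ctrl.get_obs();print(o['ee_pos'],o['eef_rot'],o['grip_width'],o['time_s'],o['joint_vel'].round(3))
im={n:ctrl.camera(n) for n in("top","side")}
for n in im:
  for c in('blue','red'):
    for a,ce,m in blobs(im[n],c): print(n,c,a,ce.round(1),onz(n,ce,.035 if c=='blue' else .018).round(3)[0])
o=np.hstack([cv2.resize(im["top"][180:300,80:200],(400,400)),cv2.resize(im["side"][300:420,220:340],(400,400))])
cv2.imwrite("pics/cup.png",o[:,:,::-1])
E
```

```text
[0.55169541 0.37498061 0.14374367] [-3.14066935e+00 -1.70331954e-03  3.07884518e-04] 0.06127108267125859 2.2833 [ 0.372  0.948 -0.611  0.003 -0.292  0.38 ]
top blue 107 [367.5 145.7] [ 0.795 -0.222  0.035]
top blue 200 [549.3 183.1] [ 0.681 -0.701  0.035]
top blue 1017 [ 50.2 194.4] [0.674 0.652 0.035]
top blue 569 [ 27.2 256.2] [0.506 0.702 0.035]
top blue 34 [ 73.1 248.8] [0.524 0.578 0.035]
top red 122 [186.9 152.9] [0.789 0.281 0.018]
top red 192 [521.9 192.2] [ 0.661 -0.636  0.018]
top red 156 [398.7 271.3] [ 0.453 -0.292  0.018]
side blue 84 [263.2  72.3] [ 0.673 -0.816  0.035]
side blue 71 [221.2 150. ] [ 0.785 -0.315  0.035]
side blue 200 [294.3 371.2] [0.556 0.394 0.035]
side red 18417 [ 38.8 109.1] [ 1.491 -0.571  0.018]
side red 89 [268.7  82.9] [ 0.649 -0.763  0.018]
side red 88 [325.9 158.5] [ 0.449 -0.296  0.018]
side red 173 [203.1 274.9] [0.778 0.152 0.018]
```

View pics/cup.png

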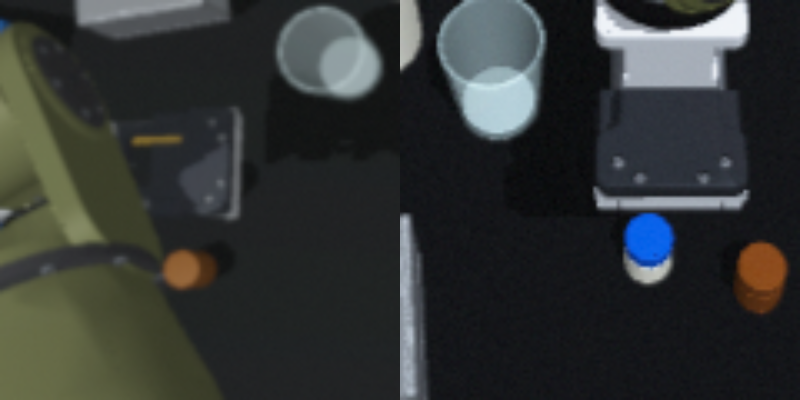

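Call:
move_arm(targets=[[0,0,0.03,0,0,0],[0,0,0.06,0,0,0],[0,0,0.065,0,0,0],[0,0,0.065,0,0,0],[0,0,0.065,0,0,0]])

```text
time_s: 2.8
ee_pos: [0.5519, 0.3733, 0.0813]
eef_rot: [-3.141, -0.002, -0.0]
force: [0.5, 0.1, 0.7]
grip_width: 0.0613
```

Call:
move_arm(targets=[[0.006,-0.021,0.0,0,0,0],[0.006,-0.021,0.03,0,0,0],[0.006,-0.021,0.055,0,0,0],[0.006,-0.021,0.071,0,0,0],[0.006,-0.021,0.071,0,0,0]])

```text
time_s: 3.22
ee_pos: [0.5567, 0.3938, 0.007]
eef_rot: [3.14, 0.002, -0.0]
force: [-0.1, 0.1, 0.2]
grip_width: 0.0614
```

Call:
move_arm(targets=[[0,0,0,0,0,0],[0,0,0,0,0,0],[0,0,0,0,0,0],[0,0,0,0,0,0],[0,0,0,0,0,0]], fingers=-1, grip_force=15)

```text
time_s: 3.63
ee_pos: [0.5577, 0.3945, 0.0095]
eef_rot: [-3.141, -0.001, -0.0]
force: [-0.7, -0.2, -0.7]
grip_width: 0.0311
```

Call:
move_arm(targets=[[0,0,0,0,0,0],[0,0,-0.02,0,0,0],[0,0,-0.05,0,0,0],[0,0,-0.08,0,0,0],[0,0,-0.11,0,0,0]])

```text
time_s: 4.05
ee_pos: [0.557, 0.3941, 0.1195]
eef_rot: [3.141, 0.0, -0.0]
force: [-0.7, -0.2, 0.0]
grip_width: 0.0298
```

Call:
move_arm(targets=[[0.003,0.025,-0.03,0,0,0],[0.006,0.06,-0.05,0,0,0],[0.009,0.095,-0.05,0,0,0],[0.012,0.13,-0.05,0,0,0],[0.015,0.165,-0.05,0,0,0]])

```text
time_s: 4.47
ee_pos: [0.5721, 0.2278, 0.1688]
eef_rot: [-3.141, -0.001, 0.0]
force: [1.4, -1.0, -1.0]
grip_width: 0.0297
```

Call:
move_arm(targets=[[0.003,0.035,0,0,0,0],[0.006,0.07,0,0,0,0],[0.009,0.105,0,0,0,0],[0.012,0.14,0,0,0,0],[0.014,0.175,0,0,0,0]])

```text
time_s: 4.88
ee_pos: [0.5861, 0.0526, 0.1685]
eef_rot: [-3.142, -0.0, -0.0]
force: [-0.0, 0.8, -1.0]
grip_width: 0.0298
```

Call:
move_arm(targets=[[0,0,0.01,0,0,0],[0,0,0.04,0,0,0],[0,0,0.07,0,0,0],[0,0,0.09,0,0,0],[0,0,0.09,0,0,0]])

```text
time_s: 5.3
ee_pos: [0.584, 0.0543, 0.0741]
eef_rot: [3.141, 0.007, -0.0]
force: [-0.2, -0.0, -1.0]
grip_width: 0.0294
```

```bash
python3 - <<'E'
from h import *
o=ctrl.get_obs();print(o['ee_pos'],o['eef_rot'],o['grip_width'])
g={n:cv2.imread(f"pics/{n}raw.png",0) for n in("top","side")}
# radial edge search about projected centre for the pot's outer top rim (z=.105, r=.094) and seam r=.0715
from scipy.optimize import least_squares
for n in g:
    im=cv2.GaussianBlur(g[n],(3,3),0).astype(np.float32)
    for r0 in(.094,.066):
        c=np.array([.5864,.0535]);
        for it in range(4):
            A=[];B=[];rr=[]
            for a in np.radians(np.arange(0,360,5)):
                rs=np.arange(r0-.008,r0+.008,.0005)
                P=np.c_[c[0]+rs*np.cos(a),c[1]+rs*np.sin(a),np.full(len(rs),.105)]
                q=proj(n,P).astype(np.float32)
                v=cv2.remap(im,q[:,0].reshape(1,-1),q[:,1].reshape(1,-1),1)[0]
                d=np.gradient(cv2.GaussianBlur(v.reshape(1,-1),(9,1),0)[0]);i=np.argmin(d) if r0>.08 else np.argmax(abs(d))
                if abs(d[i])>2: A.append([np.cos(a),np.sin(a),1]);B.append(rs[i]-r0)
            A=np.array(A);B=np.array(B)
            s=least_squares(lambda x:(A@x-B)*1000,np.zeros(3),loss='soft_l1').x
            c=c+s[:2]
        print(n,r0,c.round(4),'dr',s[2].round(4),len(B),np.median(abs(A@s-B)).round(4))
E
```

```text
[0.58400557 0.0543126  0.0740725 ] [ 3.14139175e+00  6.76766072e-03 -1.58798302e-04] 0.02940102439699495
top 0.094 [0.5869 0.0543] dr 0.0016 60 0.0016
top 0.066 [0.5811 0.0558] dr -0.0004 71 0.0026
side 0.094 [0.5841 0.0523] dr 0.0003 71 0.0003
side 0.066 [0.5864 0.0585] dr 0.0012 72 0.001
```

Call:
move_arm(targets=[[0,0,0.006,0,0,0],[0,0,0.012,0,0,0],[0,0,0.016,0,0,0],[0,0,0.016,0,0,0],[0,0,0.016,0,0,0]])

```text
time_s: 5.72
ee_pos: [0.5865, 0.0543, 0.0628]
eef_rot: [-3.142, -0.001, -0.0]
force: [-0.2, 0.1, -0.0]
grip_width: 0.0295
```

Call:
move_arm(targets=[[0,0,0.0005,0,0,0],[0,0,0.001,0,0,0],[0,0,0.001,0,0,0],[0,0,0.001,0,0,0],[0,0,0.001,0,0,0]])

```text
time_s: 6.13
ee_pos: [0.5863, 0.0543, 0.0614]
eef_rot: [-3.142, -0.0, -0.0]
force: [-0.5, 0.5, -1.3]
grip_width: 0.0296
```

Call:
move_arm(targets=[[0,0,0,0,0,0],[0,0,0,0,0,0],[0,0,0,0,0,0],[0,0,0,0,0,0],[0,0,0,0,0,0]], fingers=0.06)

```text
time_s: 6.55
ee_pos: [0.5862, 0.0543, 0.0613]
eef_rot: [-3.142, -0.0, -0.0]
force: [-0.1, -0.1, -0.2]
grip_width: 0.0495
```

Call:
move_arm(targets=[[0,0,-0.01,0,0,0],[0,0,-0.03,0,0,0],[0,0,-0.06,0,0,0],[0,0,-0.09,0,0,0],[0,0,-0.12,0,0,0]])

```text
time_s: 6.97
ee_pos: [0.586, 0.0543, 0.1835]
eef_rot: [3.142, -0.0, -0.0]
force: [0.5, 0.1, -0.2]
grip_width: 0.0499
```

Call:
move_arm(targets=[[0,0,-0.03,0,0,0],[0,0,-0.06,0,0,0],[0,0,-0.09,0,0,0],[0,0,-0.12,0,0,0],[0,0,-0.125,0,0,0]], fingers=-1)

```text
time_s: 7.38
ee_pos: [0.5869, 0.0543, 0.3127]
eef_rot: [-3.141, -0.008, -0.0]
force: [-0.6, -0.6, 1.2]
grip_width: 0.0196
```

Call:
move_arm(targets=[[0.03,-0.005,0,0,0,0],[0.06,-0.01,0,0,0,0],[0.09,-0.01,0,0,0,0],[0.12,-0.01,0,0,0,0],[0.15,-0.01,0,0,0,0]])

```text
time_s: 7.8
ee_pos: [0.7353, 0.0643, 0.3065]
eef_rot: [3.142, 0.0, 0.0]
force: [0.0, -0.2, 0.2]
grip_width: 0.0004
```

```bash
python3 - <<'E'
from h import *
o=ctrl.get_obs();print(o['ee_pos'],o['eef_rot'],o['grip_width'],o['qpos'])
im={n:ctrl.camera(n) for n in("top","side")}
o=np.hstack([cv2.resize(im["top"][130:270,210:350],(400,400)),cv2.resize(im["side"][140:290,200:350],(400,400))])
cv2.imwrite("pics/lid.png",o[:,:,::-1])
E
```

```text
[0.73530951 0.06434354 0.30649999] [3.14159009e+00 2.23637619e-05 3.80882595e-05] 0.00042950000658920594 [ 3.76778690e-02  7.53628497e-01  6.22127277e-01 -1.75086235e-06
  1.76585932e+00  1.60843577e+00]
```

View pics/lid.png

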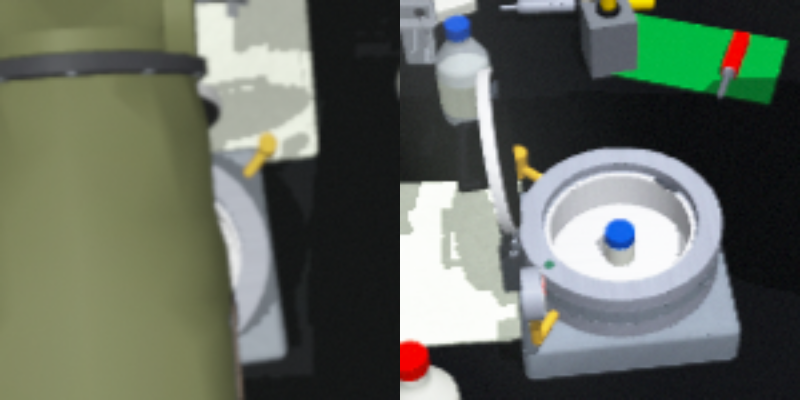

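```bash
python3 - <<'E'
from h import *
for uv in((231.9,167),(228,166),(243,228)):
    o,d=ray("side",uv);t=(.065-o[1])/d[0][1];print(uv,o+t*d[0])
E
```

```text
(231.9, 167) [0.68963877 0.065      0.2931304 ]
(228, 166) [0.69763666 0.065      0.29586644]
(243, 228) [0.68095632 0.065      0.09481409]
```

Call:
move_arm(targets=[[0,0,0.02,0,0,0],[0,0,0.04,0,0,0],[0,0,0.06,0,0,0],[0,0,0.07,0,0,0],[0,0,0.07,0,0,0]])

```text
time_s: 8.32
ee_pos: [0.7334, 0.0643, 0.2344]
eef_rot: [3.141, 0.004, -0.0]
force: [-0.6, 0.1, -0.5]
grip_width: 0.0006
```

Call:
move_arm(targets=[[-0.01,0,0,0,0,0],[-0.02,0,0,0,0,0],[-0.03,0,0,0,0,0],[-0.04,0,0,0,0,0],[-0.05,0,0,0,0,0]])

```text
time_s: 8.73
ee_pos: [0.6844, 0.064, 0.2386]
eef_rot: [3.141, -0.003, -0.0]
force: [3.5, -1.8, -1.0]
grip_width: 0.0005
```

Call:
move_arm(targets=[[-0.008,0,0.002,0,0,0],[-0.016,0,0.004,0,0,0],[-0.024,0,0.008,0,0,0],[-0.032,0,0.012,0,0,0],[-0.04,0,0.016,0,0,0]])

```text
time_s: 9.15
ee_pos: [0.6446, 0.0642, 0.2229]
eef_rot: [3.142, -0.004, -0.0]
force: [2.0, -2.1, 2.6]
grip_width: 0.0004
```

Call:
move_arm(targets=[[-0.008,0,0.004,0,0,0],[-0.016,0,0.009,0,0,0],[-0.024,0,0.014,0,0,0],[-0.032,0,0.019,0,0,0],[-0.04,0,0.024,0,0,0]])

```text
time_s: 9.57
ee_pos: [0.6046, 0.0642, 0.1983]
eef_rot: [3.142, -0.003, -0.0]
force: [2.7, 0.2, 0.1]
grip_width: 0.0003
```

Call:
move_arm(targets=[[-0.006,0,0.006,0,0,0],[-0.012,0,0.012,0,0,0],[-0.018,0,0.018,0,0,0],[-0.024,0,0.024,0,0,0],[-0.03,0,0.03,0,0,0]])

```text
time_s: 9.98
ee_pos: [0.5747, 0.0643, 0.1681]
eef_rot: [-3.141, -0.003, -0.0]
force: [0.1, -0.4, 0.8]
grip_width: 0.0004
```

Call:
move_arm(targets=[[0,0,-0.02,0,0,0],[0,0,-0.05,0,0,0],[0,0,-0.08,0,0,0],[-0.03,0,-0.08,0,0,0],[-0.06,0.02,-0.08,0,0,0]])

```text
time_s: 10.4
ee_pos: [0.5148, 0.0458, 0.2494]
eef_rot: [-3.141, -0.005, 0.002]
force: [0.2, -1.3, -1.0]
grip_width: 0.0004
```

Call:
move_arm(targets=[[-0.02,0.03,0,0,0,0],[-0.04,0.06,0,0,0,0],[-0.06,0.09,0,0,0,0],[-0.08,0.12,0,0,0,0],[-0.1,0.15,0,0,0,0]], fingers=-0.1)

```text
time_s: 10.82
ee_pos: [0.4134, -0.1068, 0.2482]
eef_rot: [3.141, -0.003, 0.0]
force: [1.0, -1.0, 0.3]
grip_width: 0.0302
```

```bash
python3 - <<'E'
from h import *
o=ctrl.get_obs();print(o['ee_pos'],o['eef_rot'],o['grip_width'],o['qpos'])
im={n:ctrl.camera(n) for n in("top","side")}
for n in im:
    cv2.imwrite(f"pics/{n}B.png",im[n][:,:,::-1])
    for a,ce,m in blobs(im[n],'red'): print(n,a,ce.round(1))
o=np.hstack([cv2.resize(im["top"][130:270,210:350],(400,400)),cv2.resize(im["side"][140:290,200:350],(400,400))])
cv2.imwrite("pics/lid2.png",o[:,:,::-1])
E
```

```text
[ 0.41337445 -0.10675561  0.24816812] [ 3.14058858e+00 -2.80765990e-03  3.11525218e-04] 0.03018328074044624 [-3.38555519e-01 -1.56065882e-02  1.78073272e+00 -1.39309155e-05
  1.37348476e+00  1.23193340e+00]
top 124 [187.  152.9]
top 193 [521.9 192.3]
top 156 [398.9 271.6]
side 18425 [ 38.8 109.1]
side 90 [268.7  82.9]
side 87 [326.  158.4]
side 174 [203.2 274.9]
```

View pics/lid2.png

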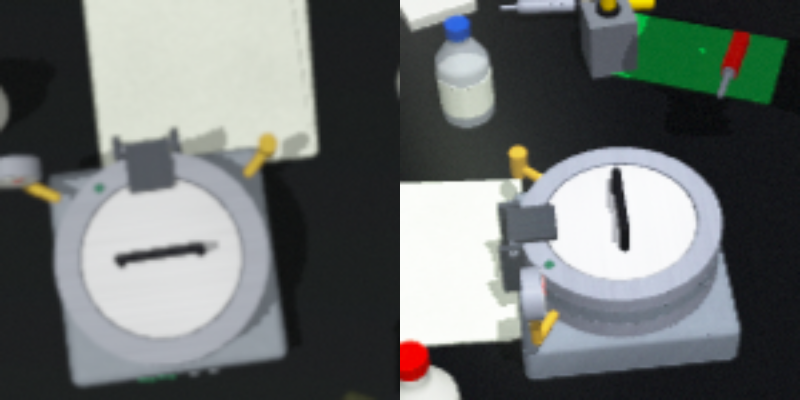

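Call:
move_arm(targets=[[0.008,0.038,0,0,0,-0.22],[0.016,0.076,0,0,0,-0.44],[0.024,0.114,0,0,0,-0.66],[0.032,0.152,0,0,0,-0.88],[0.038,0.19,0,0,0,-1]], fingers=0.0)

```text
time_s: 11.33
ee_pos: [0.4532, -0.2973, 0.2479]
eef_rot: [3.14, -0.001, 0.53]
force: [0.5, 1.0, -0.1]
grip_width: 0.047
```

Call:
move_arm(targets=[[0,0,0,0,0,-0.22],[0,0,0,0,0,-0.44],[0,0,0,0,0,-0.66],[0,0,0,0,0,-0.88],[0,0,0,0,0,-1]])

```text
time_s: 11.75
ee_pos: [0.4531, -0.2954, 0.2478]
eef_rot: [3.14, 0.0, 1.054]
force: [0.1, -0.3, -0.4]
grip_width: 0.047
```

Call:
move_arm(targets=[[0,0,0,0,0,-0.22],[0,0,0,0,0,-0.44],[0,0,0,0,0,-0.45],[0,0,0,0,0,-0.45],[0,0,0,0,0,-0.45]])

```text
time_s: 12.17
ee_pos: [0.4527, -0.2955, 0.247]
eef_rot: [3.141, 0.0, 1.279]
force: [-0.5, -0.0, -1.0]
grip_width: 0.0471
```

```bash
python3 - <<'E'
from h import *
o=ctrl.get_obs();print(o['ee_pos'],o['eef_rot'],o['grip_width'],o['qpos'][5])
for n in("top","side"):
    im=cv2.imread(f"pics/{n}B.png");h=cv2.cvtColor(im,cv2.COLOR_BGR2HSV)
    u,v=proj(n,[.5855,.0532,.105])[0].astype(int)
    # radial edges between white lid and dark seam / grey rim at r~.0715
    g=cv2.cvtColor(im,cv2.COLOR_BGR2GRAY).astype(np.float32);c=np.array([.5855,.0532])
    from scipy.optimize import least_squares
    for it in range(4):
        A=[];B=[]
        for a in np.radians(np.arange(0,360,5)):
            rs=np.arange(.062,.081,.0005);P=np.c_[c[0]+rs*np.cos(a),c[1]+rs*np.sin(a),np.full(len(rs),.1055)]
            q=proj(n,P).astype(np.float32);w=cv2.remap(g,q[:,:1].T.copy(),q[:,1:].T.copy(),1)[0]
            i=np.argmin(w);A.append([np.cos(a),np.sin(a),1]);B.append(rs[i]-.0715)
        A=np.array(A);B=np.array(B);s=least_squares(lambda x:(A@x-B)*1000,np.zeros(3),loss='soft_l1').x;c=c+s[:2]
    m=cv2.inRange(h,(60,60,30),(90,255,200));pu=proj(n,[c[0]+.0634,c[1]+.0538,.106])[0]
    k,l,st,ce=cv2.connectedComponentsWithStats(m);i=1+np.argmin(np.linalg.norm(ce[1:]-pu,axis=1));P=onz(n,ce[i],.106)[0]
    d=P[:2]-c;print(n,"C",c.round(4),s[2].round(4),np.median(abs(A@s-B)).round(4),"pin",st[i,4],d,np.hypot(*d),"yaw",np.degrees(np.arctan2(d[1],d[0]))-np.degrees(np.pi-2.55))
E
```

```text
[ 0.45270498 -0.29549795  0.24703114] [3.14070903e+00 2.82134599e-04 1.27923401e+00] 0.04707279279556394 -0.3545169157472037
top C [0.5865 0.0537] 0.0011 0.0004 pin 6 [0.06261673 0.05536355] 0.08358216030386481 yaw 7.586240902836458
side C [0.5841 0.0548] 0.0015 0.0013 pin 9 [0.06250278 0.05354665] 0.08230335232065976 yaw 6.691178407979983
```

Call:
move_arm(targets=[[0,0,0.04,0,0,0],[0,0,0.08,0,0,0],[0,0,0.12,0,0,0],[0,0,0.16,0,0,0],[0,0,0.185,0,0,0]])

```text
time_s: 12.58
ee_pos: [0.4513, -0.2947, 0.058]
eef_rot: [-3.139, -0.001, 1.279]
force: [-0.3, 0.5, -0.1]
grip_width: 0.047
```

Call:
move_arm(targets=[[0,0,0.01,0,0,0],[0,0,0.02,0,0,0],[0,0,0.035,0,0,0],[0,0,0.05,0,0,0],[0,0,0.05,0,0,0]])

```text
time_s: 13.0
ee_pos: [0.4522, -0.2955, 0.0105]
eef_rot: [-3.141, -0.0, 1.282]
force: [-0.6, 0.1, -0.2]
grip_width: 0.0468
```

```bash
python3 - <<'E'
from h import *
o=ctrl.get_obs();print(o['ee_pos'],o['eef_rot'],o['force'])
im={n:ctrl.camera(n) for n in("top","side")}
o=np.hstack([cv2.resize(im["top"][230:310,350:430],(400,400)),cv2.resize(im["side"][115:195,280:360],(400,400))])
cv2.imwrite("pics/bar1.png",o[:,:,::-1])
E
```

```text
[ 0.4522085  -0.29550177  0.01049088] [-3.14050755e+00 -4.03672136e-04  1.28152132e+00] [-0.55186013  0.09936594 -0.21758954]
```

View pics/bar1.png

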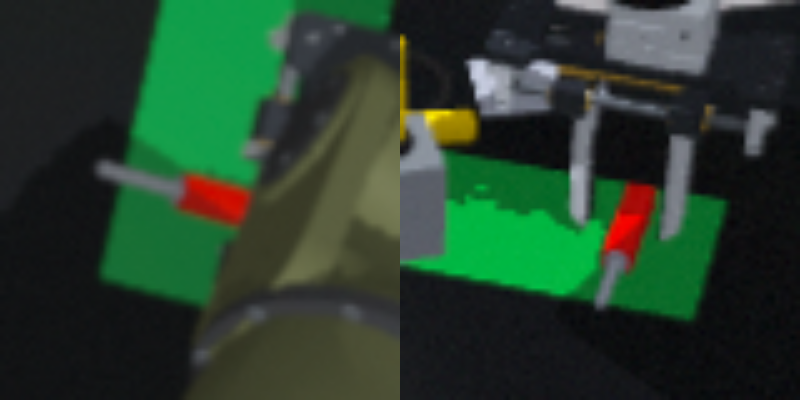

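```bash
python3 - <<'E'
from h import *
im={n:ctrl.camera(n) for n in("top","side")}
b=cv2.imread("pics/topB.png")[:,:,::-1]
o=np.hstack([cv2.resize(b[130:250,360:480],(400,400),interpolation=2),cv2.resize(im["side"][80:200,210:330],(400,400),interpolation=2)])
cv2.imwrite("pics/pens.png",o[:,:,::-1])
E
```

```text
(no output)
```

View pics/pens.png

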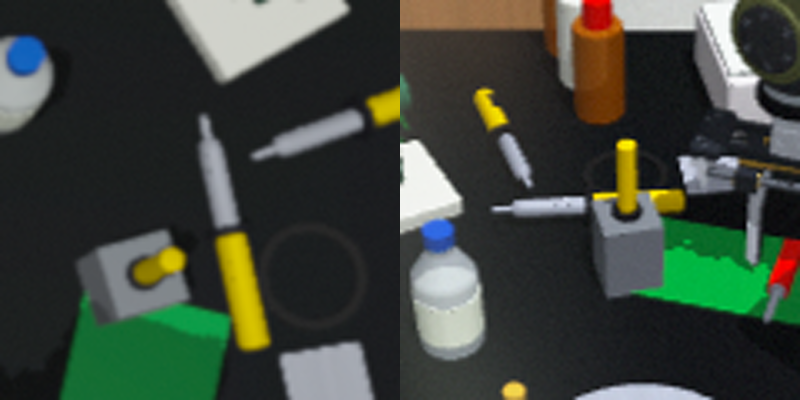

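Call:
move_arm(targets=[[0,0,0.002,0,0,0],[0,0,0.004,0,0,0],[0,0,0.004,0,0,0],[0,0,0.004,0,0,0],[0,0,0.004,0,0,0]])

```text
time_s: 13.62
ee_pos: [0.4524, -0.2957, 0.0075]
eef_rot: [3.142, 0.0, 1.283]
force: [-0.4, -0.2, 0.1]
grip_width: 0.0474
```

Call:
move_arm(targets=[[0,0,0,0,0,0],[0,0,0,0,0,0],[0,0,0,0,0,0],[0,0,0,0,0,0],[0,0,0,0,0,0]], fingers=-1, grip_force=40)

```text
time_s: 14.03
ee_pos: [0.4523, -0.2957, 0.0074]
eef_rot: [-3.141, -0.0, 1.283]
force: [-0.7, -0.2, 1.2]
grip_width: 0.0197
```

Call:
move_arm(targets=[[0,0,0,0,0,0],[0,0,-0.01,0,0,0],[0,0,-0.03,0,0,0],[0,0,-0.05,0,0,0],[0,0,-0.066,0,0,0]])

```text
time_s: 14.45
ee_pos: [0.4526, -0.2958, 0.0753]
eef_rot: [3.141, 0.0, 1.283]
force: [0.1, 0.0, -1.4]
grip_width: 0.0196
```

```bash
python3 - <<'E'
from h import *
o=ctrl.get_obs();print(o['ee_pos'],o['eef_rot'],o['force'],o['moment'],o['grip_width'])
im={n:ctrl.camera(n) for n in("top","side")}
for n in im:
    cv2.imwrite(f"pics/{n}C.png",im[n][:,:,::-1])
    print(n,proj(n,o['ee_pos']+[.08*.285,.08*.958,.007]),[ (a,c.round(1)) for a,c,m in blobs(im[n],'red')])
C=np.array([.5855,.054]);yaw=.12
# predicted tip relative to C for insertion at bearing b: TCP when tip at radius r, tip 80mm ahead
for b in(-1.5,-1.45,-1.2,-1.0,-.45):
    th=-b+yaw
    for r in(.1,.086,.071): print(b,r,"TCPxy",(C-(r+.08)*np.array([np.cos(th),np.sin(th)])).round(4),"yaw",round(np.degrees(th),1))
o=np.hstack([cv2.resize(im["top"][230:310,350:430],(400,400)),cv2.resize(im["side"][115:195,280:360],(400,400))])
cv2.imwrite("pics/bar2.png",o[:,:,::-1])
E
```

```text
[ 0.45261499 -0.29582395  0.07533748] [3.14059121e+00 3.31768114e-04 1.28273780e+00] [ 0.11102436  0.04309817 -1.37414231] [-0.02971929  0.00723293 -0.03772091] 0.019576607152921713
top [[375.51567118 263.10653105]] [(np.int32(124), array([187. , 152.9])), (np.int32(194), array([521.9, 192.3])), (np.int32(96), array([400. , 268.8]))]
side [[320.12645023 158.25958319]] [(np.int32(18395), array([ 38.7, 109.2])), (np.int32(88), array([268.7,  82.9])), (np.int32(78), array([325.6, 141.2])), (np.int32(178), array([203.2, 274.9]))]
-1.5 0.1 TCPxy [ 0.5944 -0.1258] yaw 92.8
-1.5 0.086 TCPxy [ 0.5937 -0.1118] yaw 92.8
-1.5 0.071 TCPxy [ 0.5929 -0.0968] yaw 92.8
-1.45 0.1 TCPxy [ 0.5854 -0.126 ] yaw 90.0
-1.45 0.086 TCPxy [ 0.5854 -0.112 ] yaw 90.0
-1.45 0.071 TCPxy [ 0.5854 -0.097 ] yaw 90.0
-1.2 0.1 TCPxy [ 0.5408 -0.1204] yaw 75.6
-1.2 0.086 TCPxy [ 0.5443 -0.1068] yaw 75.6
-1.2 0.071 TCPxy [ 0.548  -0.0923] yaw 75.6
-1.0 0.1 TCPxy [ 0.5071 -0.108 ] yaw 64.2
-1.0 0.086 TCPxy [ 0.5132 -0.0954] yaw 64.2
-1.0 0.071 TCPxy [ 0.5197 -0.0819] yaw 64.2
-0.45 0.1 TCPxy [ 0.434  -0.0431] yaw 32.7
-0.45 0.086 TCPxy [ 0.4457 -0.0356] yaw 32.7
-0.45 0.071 TCPxy [ 0.4584 -0.0275] yaw 32.7
```

View pics/bar2.png

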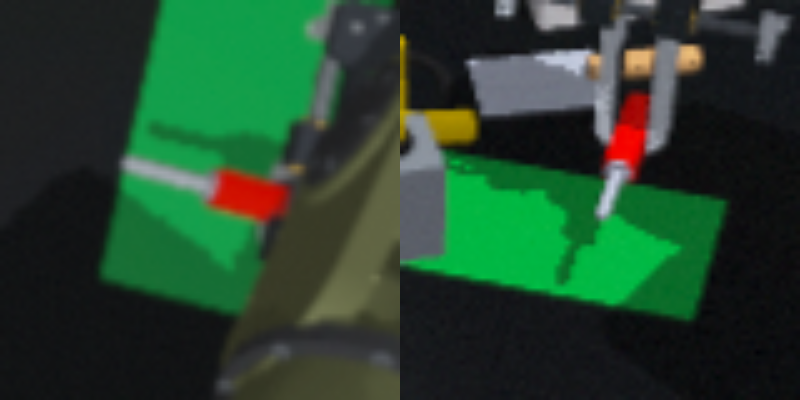

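```bash
python3 - <<'E'
from h import *
t=tri((374.5,262.0),(320.7,157.4));o=ctrl.get_obs();print(t,to(t))
E
```

```text
[ 0.47625778 -0.21513739  0.08923541] [ 0.08446674 -0.00125665 -0.01310303]
```

Call:
move_arm(targets=[[0.02,0.009,0.0,0,0,-0.06],[0.04,0.018,0.001,0,0,-0.12],[0.06,0.027,0.001,0,0,-0.2],[0.09,0.04,0.001,0,0,-0.28],[0.12,0.053,0.001,0,0,-0.36]])

```text
time_s: 14.97
ee_pos: [0.5375, -0.1947, 0.0715]
eef_rot: [-3.141, -0.0, 1.472]
force: [1.3, -0.3, -1.1]
grip_width: 0.0199
```

```bash
cat >> h.py <<'E'
C=np.array([.5855,.054]);YAW=.12
def goal(b,r,L=.082,z=.0735):
    "tool shift (m) and z turn (units) to put rod tip at bearing b, radius r"
    th=-b+YAW;p=[*(C-(r+L)*np.array([np.cos(th),np.sin(th)])),z]
    o=ctrl.get_obs();y=o['eef_rot'][2];return to(p).round(4),round((np.degrees(y-th)+180)%360-180,2)/30
def where(L=.082):
    o=ctrl.get_obs();y=o['eef_rot'][2];t=o['ee_pos'][:2]+L*np.array([np.cos(y),np.sin(y)])-C
    a=np.arctan2(t[1],t[0])-YAW # local angle
    lx,ly=np.hypot(*t)*np.cos(a),np.hypot(*t)*np.sin(a)
    return dict(b=np.arctan2(ly,-lx).round(3),r=np.hypot(*t).round(4),z=o['ee_pos'][2].round(4),dyaw=np.degrees(y-YAW+np.arctan2(ly,-lx)).round(1),f=o['force'].round(1),m=o['moment'].round(2),t=o['time_s'])
E
python3 -c "
from h import *
print(where());print(goal(-1.48,.105))"
```

```text
{'b': np.float64(-1.216), 'r': np.float64(0.1718), 'z': np.float64(0.0715), 'dyaw': np.float64(7.8), 'f': array([ 1.3, -0.3, -1.1]), 'm': array([-0.08, -0.06, -0.  ]), 't': 14.9667}
(array([ 0.0668,  0.0471, -0.0021]), np.float64(-0.24400000000000002))
```

Call:
move_arm(targets=[[0.02,0.014,-0.001,0,0,-0.06],[0.04,0.028,-0.002,0,0,-0.12],[0.055,0.038,-0.002,0,0,-0.18],[0.067,0.047,-0.002,0,0,-0.24],[0.067,0.047,-0.002,0,0,-0.24]])

```text
time_s: 15.38
ee_pos: [0.5917, -0.1318, 0.0735]
eef_rot: [-3.141, -0.001, 1.601]
force: [-0.0, 0.6, -0.1]
grip_width: 0.0193
```

Call:
move_arm(targets=[[0.002,0,0,0,0,0],[0.004,0,0,0,0,0],[0.006,0,0,0,0,0],[0.008,0,0,0,0,0],[0.01,0,0,0,0,0]])

```text
time_s: 15.8
ee_pos: [0.5902, -0.124, 0.0745]
eef_rot: [3.142, 0.0, 1.596]
force: [-0.7, 1.0, -0.7]
grip_width: 0.0194
```

```bash
python3 -c "
from h import *
print(where());print(goal(-1.48,.090))
im=ctrl.camera('top');s=ctrl.camera('side')
o=np.hstack([cv2.resize(im[190:270,240:320],(400,400)),cv2.resize(s[150:230,270:350],(400,400))])
cv2.imwrite('pics/ins.png',o[:,:,::-1])"
```

```text
{'b': np.float64(-1.478), 'r': np.float64(0.0961), 'z': np.float64(0.0745), 'dyaw': np.float64(-0.1), 'f': array([-0.7,  1. , -0.7]), 'm': array([-0.02, -0.15,  0.05]), 't': 15.8}
(array([0.0061, 0.0005, 0.001 ]), np.float64(-0.007666666666666667))
```

View pics/ins.png

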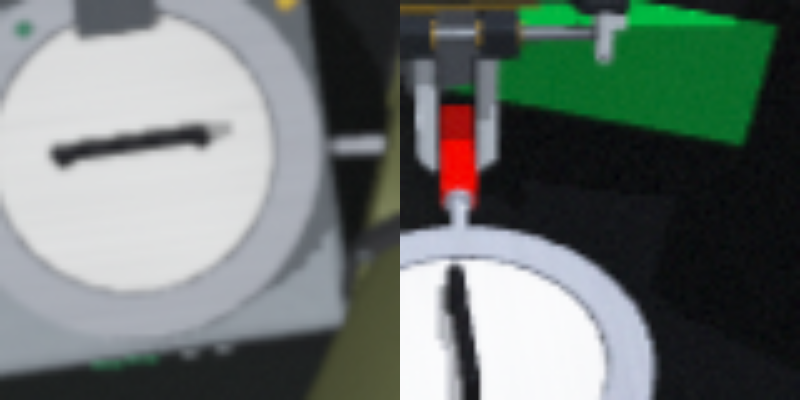

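Call:
move_arm(targets=[[0.001,0,0,0,0,0],[0.002,0,0.0005,0,0,0],[0.003,0,0.001,0,0,0],[0.004,0,0.001,0,0,0],[0.005,0,0.001,0,0,0]])

```text
time_s: 16.32
ee_pos: [0.5903, -0.1186, 0.0733]
eef_rot: [-3.141, -0.0, 1.597]
force: [-0.2, -0.2, -0.6]
grip_width: 0.0201
```

Call:
move_arm(targets=[[0.0004,0,0,0,0,0],[0.0008,0,0,0,0,0],[0.0012,0,0,0,0,0],[0.0016,0,0,0,0,0],[0.002,0,0,0,0,0]])

```text
time_s: 16.73
ee_pos: [0.5903, -0.1167, 0.0734]
eef_rot: [3.142, -0.0, 1.597]
force: [0.2, -0.0, -1.1]
grip_width: 0.0195
```

Call:
move_arm(targets=[[0.0004,0,0,0,0,0],[0.0008,0,0,0,0,0],[0.0012,0,0,0,0,0],[0.0016,0,0,0,0,0],[0.002,0,0,0,0,0]])

```text
time_s: 17.15
ee_pos: [0.5903, -0.1151, 0.0734]
eef_rot: [3.141, 0.001, 1.597]
force: [1.0, -4.7, -1.2]
grip_width: 0.0198
```

Call:
move_arm(targets=[[0,-0.001,0,0,0,0.011],[0,-0.002,0,0,0,0.023],[0,-0.003,0,0,0,0.034],[0.0001,-0.004,0,0,0,0.046],[0.0001,-0.005,0,0,0,0.057]])

```text
time_s: 17.57
ee_pos: [0.5857, -0.1152, 0.0737]
eef_rot: [3.14, 0.001, 1.566]
force: [3.3, -4.5, -1.7]
grip_width: 0.0193
```

Call:
move_arm(targets=[[0,-0.001,0,0,0,0.011],[0,-0.002,0,0,0,0.023],[0,-0.003,0,0,0,0.034],[0.0001,-0.004,0,0,0,0.046],[0.0001,-0.005,0,0,0,0.057]])

```text
time_s: 17.98
ee_pos: [0.5807, -0.1151, 0.0738]
eef_rot: [3.14, 0.001, 1.536]
force: [3.2, -6.1, -1.6]
grip_width: 0.0196
```

```bash
python3 -c "
from h import *
print(where())"
```

```text
{'b': np.float64(-1.429), 'r': np.float64(0.0872), 'z': np.float64(0.0738), 'dyaw': np.float64(-0.7), 'f': array([ 3.2, -6.1, -1.6]), 'm': array([-1.04, -0.74, -0.38]), 't': 17.9833}
```

Call:
move_arm(targets=[[0,-0.001,0,0,0,0.011],[-0.0001,-0.002,0,0,0,0.023],[-0.0001,-0.003,0,0,0,0.034],[-0.0001,-0.004,0,0,0,0.046],[-0.0001,-0.005,0,0,0,0.057]])

```text
time_s: 18.4
ee_pos: [0.5757, -0.1149, 0.0737]
eef_rot: [3.14, 0.0, 1.506]
force: [2.8, -5.9, -1.1]
grip_width: 0.0196
```

Call:
move_arm(targets=[[0,-0.001,0,0,0,0.011],[0,-0.002,0,0,0,0.023],[0,-0.003,0,0,0,0.034],[0,-0.004,0,0,0,0.046],[0,-0.005,0,0,0,0.057]])

```text
time_s: 18.82
ee_pos: [0.5702, -0.1144, 0.0735]
eef_rot: [3.141, 0.0, 1.477]
force: [1.3, -5.3, -0.4]
grip_width: 0.0196
```

Call:
move_arm(targets=[[0,-0.001,0,0,0,0.011],[0,-0.002,0,0,0,0.023],[0,-0.003,0,0,0,0.034],[0,-0.004,0,0,0,0.046],[0,-0.005,0,0,0,0.057]])

```text
time_s: 19.23
ee_pos: [0.5654, -0.1139, 0.0735]
eef_rot: [3.141, 0.0, 1.447]
force: [2.8, -4.8, -0.4]
grip_width: 0.0196
```

Call:
move_arm(targets=[[0,-0.001,0,0,0,0.011],[0,-0.002,0,0,0,0.023],[0,-0.003,0,0,0,0.034],[0.0001,-0.004,0,0,0,0.046],[0.0001,-0.005,0,0,0,0.057]])

```text
time_s: 19.65
ee_pos: [0.5603, -0.1131, 0.0734]
eef_rot: [3.141, 0.0, 1.417]
force: [1.4, -4.1, -0.8]
grip_width: 0.0199
```

Call:
move_arm(targets=[[0,-0.001,0,0,0,0.011],[0,-0.002,0,0,0,0.023],[0,-0.003,0,0,0,0.034],[0.0001,-0.004,0,0,0,0.046],[0.0001,-0.005,0,0,0,0.057]])

```text
time_s: 20.07
ee_pos: [0.5551, -0.112, 0.0733]
eef_rot: [-3.141, -0.0, 1.387]
force: [-0.6, -2.8, 0.4]
grip_width: 0.02
```

```bash
python3 -c "
from h import *
print(where())"
```

```text
{'b': np.float64(-1.271), 'r': np.float64(0.0868), 'z': np.float64(0.0733), 'dyaw': np.float64(-0.2), 'f': array([-0.6, -2.8,  0.4]), 'm': array([-0.5 ,  0.12, -0.05]), 't': 20.0667}
```

Call:
move_arm(targets=[[0.0002,0,0,0,0,0],[0.0004,0,0,0,0,0],[0.0006,0,0,0,0,0],[0.0006,0,0,0,0,0],[0.0006,0,0,0,0,0]])

```text
time_s: 20.48
ee_pos: [0.5551, -0.1116, 0.0732]
eef_rot: [-3.141, 0.0, 1.388]
force: [-3.4, -3.4, -0.2]
grip_width: 0.0194
```

Call:
move_arm(targets=[[0,-0.001,0,0,0,0.011],[0,-0.002,0,0,0,0.023],[0,-0.003,0,0,0,0.034],[0.0001,-0.003,0,0,0,0.034],[0.0001,-0.003,0,0,0,0.034]])

```text
time_s: 20.9
ee_pos: [0.5524, -0.1105, 0.0732]
eef_rot: [-3.141, -0.001, 1.37]
force: [-1.5, 0.7, -2.2]
grip_width: 0.0196
```

Call:
move_arm(targets=[[0.0003,0,0,0,0,0],[0.0006,0,0,0,0,0],[0.0009,0,0,0,0,0],[0.0012,0,0,0,0,0],[0.0015,0,0,0,0,0]])

```text
time_s: 21.32
ee_pos: [0.5527, -0.1099, 0.0733]
eef_rot: [-3.141, 0.001, 1.37]
force: [-3.4, -6.0, -1.6]
grip_width: 0.0197
```

Call:
move_arm(targets=[[0,-0.001,0,0,0,0.011],[0,-0.002,0,0,0,0.023],[0,-0.003,0,0,0,0.034],[0,-0.003,0,0,0,0.034],[0,-0.003,0,0,0,0.034]])

```text
time_s: 21.73
ee_pos: [0.55, -0.1086, 0.0734]
eef_rot: [3.141, -0.0, 1.353]
force: [-1.2, -0.1, -1.0]
grip_width: 0.0198
```

Call:
move_arm(targets=[[0.0003,0,0,0,0,0],[0.0006,0,0,0,0,0],[0.0009,0,0,0,0,0],[0.0012,0,0,0,0,0],[0.0015,0,0,0,0,0]])

```text
time_s: 22.15
ee_pos: [0.5502, -0.1075, 0.0733]
eef_rot: [-3.141, 0.0, 1.352]
force: [-3.0, -0.6, -0.9]
grip_width: 0.0196
```

```bash
python3 -c "
from h import *
print(where())"
```

```text
{'b': np.float64(-1.238), 'r': np.float64(0.0833), 'z': np.float64(0.0733), 'dyaw': np.float64(-0.3), 'f': array([-3. , -0.6, -0.9]), 'm': array([-0.23,  0.45,  0.18]), 't': 22.15}
```

Call:
move_arm(targets=[[0,-0.001,0,0,0,0.011],[0.001,-0.0015,0,0,0,0.017],[0.002,-0.0015,0,0,0,0.017],[0.003,-0.0015,0,0,0,0.017],[0.004,-0.0015,0,0,0,0.017]])

```text
time_s: 22.57
ee_pos: [0.5497, -0.1031, 0.0734]
eef_rot: [3.141, -0.0, 1.344]
force: [-1.9, -0.3, -1.5]
grip_width: 0.0198
```

Call:
move_arm(targets=[[0.001,0,0,0,0,0],[0.002,0,0,0,0,0],[0.003,0,0,0,0,0],[0.004,0,0,0,0,0],[0.005,0,0,0,0,0]])

```text
time_s: 22.98
ee_pos: [0.5507, -0.0983, 0.0733]
eef_rot: [-3.141, 0.0, 1.344]
force: [-2.2, -1.2, -1.3]
grip_width: 0.0193
```

```bash
python3 -c "
from h import *
print(where())"
```

```text
{'b': np.float64(-1.229), 'r': np.float64(0.0742), 'z': np.float64(0.0733), 'dyaw': np.float64(-0.3), 'f': array([-2.2, -1.2, -1.3]), 'm': array([-0.31,  0.42,  0.16]), 't': 22.9833}
```

Call:
move_arm(targets=[[0.0005,0,0,0,0,0],[0.001,0,0,0,0,0],[0.0015,0,0,0,0,0],[0.002,0,0,0,0,0],[0.0025,0,0,0,0,0]])

```text
time_s: 23.4
ee_pos: [0.5513, -0.0959, 0.0733]
eef_rot: [-3.141, 0.0, 1.343]
force: [-3.0, -1.8, -1.4]
grip_width: 0.0199
```

Call:
move_arm(targets=[[0,-0.0031,0,0,0,0.038],[0.0001,-0.0062,0,0,0,0.076],[0.0003,-0.0092,0,0,0,0.115],[0.0005,-0.0123,0,0,0,0.153],[0.0008,-0.0154,0,0,0,0.191]])

```text
time_s: 23.82
ee_pos: [0.5375, -0.092, 0.074]
eef_rot: [3.138, -0.0, 1.24]
force: [7.1, -3.1, -3.0]
grip_width: 0.0196
```

```bash
python3 -c "
from h import *
print(where())"
```

```text
{'b': np.float64(-1.147), 'r': np.float64(0.0717), 'z': np.float64(0.074), 'dyaw': np.float64(-1.6), 'f': array([ 7.1, -3.1, -3. ]), 'm': array([-0.78, -1.39, -0.49]), 't': 23.8167}
```

Call:
move_arm(targets=[[0,-0.0031,0,0,0,0.038],[0.0001,-0.0062,0,0,0,0.076],[0.0003,-0.0092,0,0,0,0.115],[0.0005,-0.0123,0,0,0,0.153],[0.0008,-0.0154,0,0,0,0.191]])

```text
time_s: 24.23
ee_pos: [0.5231, -0.0865, 0.074]
eef_rot: [3.138, -0.0, 1.14]
force: [7.1, -4.8, -2.5]
grip_width: 0.0196
```

Call:
move_arm(targets=[[0,-0.0031,0,0,0,0.038],[0.0001,-0.0062,0,0,0,0.076],[0.0003,-0.0092,0,0,0,0.115],[0.0005,-0.0123,0,0,0,0.153],[0.0008,-0.0154,0,0,0,0.191]])

```text
time_s: 24.65
ee_pos: [0.5095, -0.0797, 0.0741]
eef_rot: [3.137, -0.001, 1.04]
force: [6.8, -8.5, -2.8]
grip_width: 0.0197
```

Call:
move_arm(targets=[[0,-0.0031,0,0,0,0.038],[0.0001,-0.0062,0,0,0,0.076],[0.0003,-0.0092,0,0,0,0.115],[0.0005,-0.0123,0,0,0,0.153],[0.0008,-0.0154,0,0,0,0.191]])

```text
time_s: 25.07
ee_pos: [0.4962, -0.0712, 0.0739]
eef_rot: [3.138, -0.0, 0.94]
force: [3.5, -8.9, -1.7]
grip_width: 0.0199
```

```bash
python3 -c "
from h import *
print(where());print(goal(-.45,.0717,z=.0735))"
```

```text
{'b': np.float64(-0.844), 'r': np.float64(0.0718), 'z': np.float64(0.0739), 'dyaw': np.float64(-1.4), 'f': array([ 3.5, -8.9, -1.7]), 'm': array([-1.57, -0.74, -0.56]), 't': 25.0667}
(array([ 0.0105, -0.0573,  0.0003]), np.float64(0.7070000000000001))
```

Call:
move_arm(targets=[[-0.0001,-0.0031,0,0,0,0.038],[-0.0001,-0.0062,0,0,0,0.076],[0.0,-0.0092,0,0,0,0.115],[0.0002,-0.0123,0,0,0,0.153],[0.0003,-0.0154,0,0,0,0.191]])

```text
time_s: 25.48
ee_pos: [0.484, -0.0617, 0.0739]
eef_rot: [3.139, -0.001, 0.84]
force: [5.0, -5.0, -3.0]
grip_width: 0.0195
```

Call:
move_arm(targets=[[0,-0.0031,0,0,0,0.038],[0.0001,-0.0062,0,0,0,0.076],[0.0002,-0.0092,0,0,0,0.115],[0.0003,-0.0123,0,0,0,0.153],[0.0005,-0.0154,0,0,0,0.191]])

```text
time_s: 25.9
ee_pos: [0.4729, -0.0511, 0.0739]
eef_rot: [3.139, -0.002, 0.74]
force: [4.9, -5.6, -2.4]
grip_width: 0.0199
```

Call:
move_arm(targets=[[0,-0.0031,0,0,0,0.038],[0.0001,-0.0062,0,0,0,0.076],[0.0003,-0.0092,0,0,0,0.115],[0.0005,-0.0123,0,0,0,0.153],[0.0008,-0.0154,0,0,0,0.191]])

```text
time_s: 26.32
ee_pos: [0.463, -0.0394, 0.0739]
eef_rot: [3.139, -0.001, 0.64]
force: [4.9, -9.0, -2.1]
grip_width: 0.0197
```

```bash
python3 -c "
from h import *
print(where())"
```

```text
{'b': np.float64(-0.544), 'r': np.float64(0.0721), 'z': np.float64(0.0739), 'dyaw': np.float64(-1.4), 'f': array([ 4.9, -9. , -2.1]), 'm': array([-1.74, -0.79, -0.68]), 't': 26.3167}
```

Call:
move_arm(targets=[[0,-0.0015,0,0,0,0.019],[0,-0.0031,0,0,0,0.038],[0,-0.0046,0,0,0,0.057],[0.0001,-0.0062,0,0,0,0.076],[0.0002,-0.0077,0,0,0,0.095]])

```text
time_s: 26.73
ee_pos: [0.4584, -0.033, 0.0738]
eef_rot: [3.139, -0.001, 0.591]
force: [3.4, -7.5, -1.9]
grip_width: 0.0199
```

Call:
move_arm(targets=[[0,-0.0015,0,0,0,0.019],[0,-0.0031,0,0,0,0.038],[0,-0.0046,0,0,0,0.057],[0.0001,-0.0062,0,0,0,0.076],[0.0002,-0.0077,0,0,0,0.095]])

```text
time_s: 27.15
ee_pos: [0.4542, -0.0265, 0.0738]
eef_rot: [3.139, -0.001, 0.541]
force: [3.3, -8.4, -2.6]
grip_width: 0.0195
```

```bash
python3 -c "
from h import *
print(where())"
```

```text
{'b': np.float64(-0.439), 'r': np.float64(0.072), 'z': np.float64(0.0738), 'dyaw': np.float64(-1.0), 'f': array([ 3.3, -8.4, -2.6]), 'm': array([-1.53, -0.51, -0.63]), 't': 27.15}
```

Call:
move_arm(targets=[[0,-0.0006,0,0,0,0.008],[0,-0.0012,0,0,0,0.015],[0,-0.0018,0,0,0,0.023],[0,-0.0024,0,0,0,0.03],[0,-0.0031,0,0,0,0.038]])

```text
time_s: 27.57
ee_pos: [0.4526, -0.0238, 0.0738]
eef_rot: [3.14, -0.001, 0.522]
force: [3.5, -6.0, -3.7]
grip_width: 0.0195
```

Call:
move_arm(targets=[[0,-0.0006,0,0,0,0.008],[0,-0.0012,0,0,0,0.015],[0,-0.0018,0,0,0,0.023],[0,-0.0024,0,0,0,0.03],[0,-0.0031,0,0,0,0.038]])

```text
time_s: 27.98
ee_pos: [0.4512, -0.0215, 0.0739]
eef_rot: [3.139, -0.001, 0.501]
force: [3.5, -11.0, -1.5]
grip_width: 0.0199
```

```bash
python3 -c "
from h import *
print(where())
s=ctrl.camera('side');t=ctrl.camera('top')
o=np.hstack([cv2.resize(t[170:240,225:295],(400,400),interpolation=2),cv2.resize(s[190:270,225:305],(400,400),interpolation=2)])
cv2.imwrite('pics/pin.png',o[:,:,::-1])"
```

```text
{'b': np.float64(-0.404), 'r': np.float64(0.0721), 'z': np.float64(0.0739), 'dyaw': np.float64(-1.3), 'f': array([  3.5, -11. ,  -1.5]), 'm': array([-2.21, -0.65, -0.82]), 't': 27.9833}
```

View pics/pin.png

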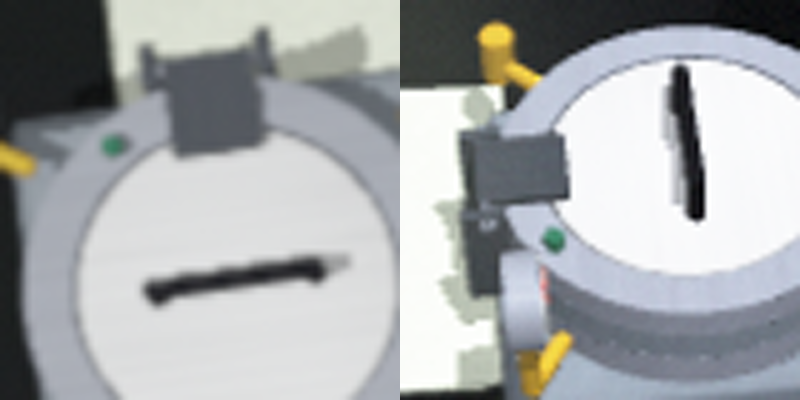

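Call:
move_arm(targets=[[0,-0.0006,0,0,0,0.008],[0,-0.0012,0,0,0,0.015],[0,-0.0018,0,0,0,0.023],[0,-0.0018,0,0,0,0.023],[0,-0.0018,0,0,0,0.023]])

```text
time_s: 28.5
ee_pos: [0.4505, -0.0202, 0.074]
eef_rot: [3.138, -0.002, 0.489]
force: [3.9, -12.6, -2.5]
grip_width: 0.0199
```

Call:
move_arm(targets=[[0,-0.0006,0,0,0,0.008],[0,-0.0012,0,0,0,0.015],[0,-0.0018,0,0,0,0.023],[0,-0.0018,0,0,0,0.023],[0,-0.0018,0,0,0,0.023]])

```text
time_s: 28.92
ee_pos: [0.4497, -0.0187, 0.074]
eef_rot: [3.138, -0.002, 0.477]
force: [4.3, -15.3, -2.4]
grip_width: 0.0198
```

```bash
python3 -c "
from h import *
print(where())"
```

```text
{'b': np.float64(-0.389), 'r': np.float64(0.072), 'z': np.float64(0.074), 'dyaw': np.float64(-1.8), 'f': array([  4.3, -15.3,  -2.4]), 'm': array([-2.76, -0.77, -0.99]), 't': 28.9167}
```

Call:
move_arm(targets=[[0,-0.0006,0,0,0,0.008],[0,-0.0012,0,0,0,0.015],[0,-0.0018,0,0,0,0.023],[0,-0.0024,0,0,0,0.03],[0,-0.0024,0,0,0,0.03]])

```text
time_s: 29.33
ee_pos: [0.4484, -0.0165, 0.0739]
eef_rot: [3.138, -0.001, 0.461]
force: [3.3, -14.3, -1.2]
grip_width: 0.0199
```

```bash
python3 -c "
from h import *
print(where())
for n in('top','side'):
    for lab,im in(('before',cv2.imread(f'pics/{n}B.png')),('now',ctrl.camera(n)[:,:,::-1])):
        m=cv2.inRange(cv2.cvtColor(im,cv2.COLOR_BGR2HSV),(60,60,30),(90,255,200));k,l,st,ce=cv2.connectedComponentsWithStats(m)
        pu=proj(n,[.6485,.1085,.106])[0];i=1+np.argmin(np.linalg.norm(ce[1:]-pu,axis=1));print(n,lab,st[i],ce[i].round(2))
    print(proj(n,[[.648,.1085,.106],[.648,.1085,.1135]]))
"
```

```text
{'b': np.float64(-0.371), 'r': np.float64(0.0722), 'z': np.float64(0.0739), 'dyaw': np.float64(-1.7), 'f': array([  3.3, -14.3,  -1.2]), 'm': array([-2.75, -0.52, -0.98]), 't': 29.3333}
top before [243 195   3   2   6] [244.  195.5]
top now [243 194   3   3   9] [244. 195.]
[[244.23070321 195.91751601]
 [243.86965252 195.40270503]]
side before [254 238   4   3   9] [255.67 238.89]
side now [254 236   4   4  15] [255.6 237.4]
[[255.06632352 238.92876844]
 [254.89642754 236.92217964]]
```

Call:
move_arm(targets=[[0,-0.0006,0,0,0,0.008],[0,-0.0012,0,0,0,0.015],[0,-0.0018,0,0,0,0.023],[0,-0.0024,0,0,0,0.03],[0,-0.003,0,0,0,0.037]])

```text
time_s: 29.85
ee_pos: [0.4472, -0.0141, 0.074]
eef_rot: [3.138, -0.002, 0.442]
force: [-2.7, -16.8, -0.1]
grip_width: 0.02
```

```bash
python3 -c "
from h import *
print(where())
s=ctrl.camera('side');t=ctrl.camera('top')
m=cv2.inRange(cv2.cvtColor(s,cv2.COLOR_RGB2HSV),(60,60,30),(90,255,200));k,l,st,ce=cv2.connectedComponentsWithStats(m)
print([ (st[i],ce[i]) for i in range(1,k) if abs(ce[i][0]-255)<6 and abs(ce[i][1]-237)<8])
o=np.hstack([cv2.resize(t[200:280,260:340],(400,400),interpolation=2),cv2.resize(s[180:280,290:390],(400,400),interpolation=2)])
cv2.imwrite('pics/bar3.png',o[:,:,::-1])"
```

```text
{'b': np.float64(-0.356), 'r': np.float64(0.0722), 'z': np.float64(0.074), 'dyaw': np.float64(-2.0), 'f': array([ -2.7, -16.8,  -0.1]), 'm': array([-3.43,  0.61, -1.08]), 't': 29.85}
[(array([254, 236,   4,   4,  15], dtype=int32), array([255.6, 237.4]))]
```

View pics/bar3.png

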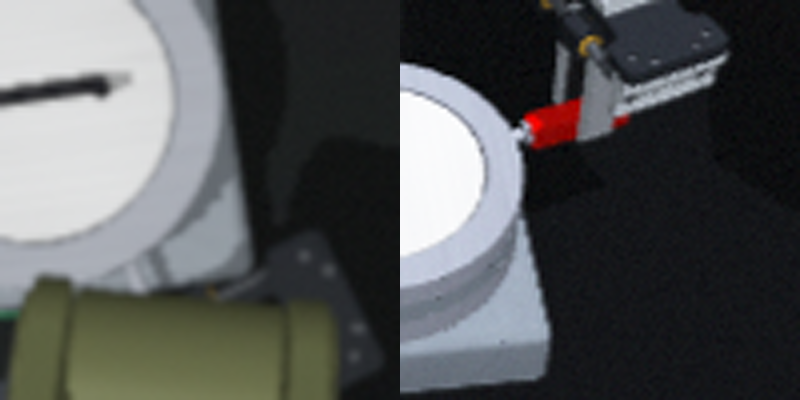

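Call:
move_arm(targets=[[0,0.001,0,0,0,-0.012],[0,0.002,0,0,0,-0.025],[0,0.003,0,0,0,-0.037],[0,0.004,0,0,0,-0.05],[0,0.005,0,0,0,-0.062]])

```text
time_s: 30.37
ee_pos: [0.4488, -0.018, 0.0737]
eef_rot: [3.14, -0.001, 0.475]
force: [0.9, -10.0, -1.5]
grip_width: 0.0203
```

Call:
move_arm(targets=[[0,0.0005,0,0,0,-0.006],[0,0.001,0,0,0,-0.012],[0,0.0015,0,0,0,-0.018],[0,0.002,0,0,0,-0.025],[0,0.002,0,0,0,-0.025]])

```text
time_s: 30.78
ee_pos: [0.4496, -0.0196, 0.0737]
eef_rot: [3.14, -0.0, 0.489]
force: [1.7, -7.2, -1.8]
grip_width: 0.0201
```

Call:
move_arm(targets=[[0,0.001,0,0,0,-0.012],[0,0.002,0,0,0,-0.025],[0,0.003,0,0,0,-0.037],[0,0.004,0,0,0,-0.05],[0,0.005,0,0,0,-0.062]])

```text
time_s: 31.2
ee_pos: [0.4517, -0.0234, 0.0735]
eef_rot: [3.141, -0.0, 0.522]
force: [-0.2, -2.3, -1.5]
grip_width: 0.02
```

Call:
move_arm(targets=[[-0.002,0,0,0,0,0],[-0.004,0,0,0,0,0],[-0.006,0,0,0,0,0],[-0.008,0,0,0,0,0],[-0.01,0,0,0,0,0]])

```text
time_s: 31.62
ee_pos: [0.443, -0.0282, 0.0734]
eef_rot: [3.142, -0.0, 0.523]
force: [0.8, -0.9, -1.5]
grip_width: 0.0196
```

```bash
python3 -c "
from h import *
print(where())
s=ctrl.camera('side')
m=cv2.inRange(cv2.cvtColor(s,cv2.COLOR_RGB2HSV),(60,60,30),(90,255,200));k,l,st,ce=cv2.connectedComponentsWithStats(m)
print([ (st[i],ce[i]) for i in range(1,k) if abs(ce[i][0]-255)<6 and abs(ce[i][1]-237)<8])"
```

```text
{'b': np.float64(-0.404), 'r': np.float64(0.0825), 'z': np.float64(0.0734), 'dyaw': np.float64(-0.0), 'f': array([ 0.8, -0.9, -1.5]), 'm': array([-0.15, -0.26, -0.05]), 't': 31.6167}
[(array([254, 236,   4,   4,  15], dtype=int32), array([255.6, 237.4]))]
```

Call:
move_arm(targets=[[-0.008,0,0,0,0,0],[-0.016,0,0,0,0,0],[-0.024,0,0,0,0,0],[-0.032,0,-0.01,0,0,0],[-0.04,0,-0.03,0,0,0]])

```text
time_s: 32.08
ee_pos: [0.4063, -0.0484, 0.1021]
eef_rot: [-3.139, 0.003, 0.523]
force: [-1.0, 0.1, -0.8]
grip_width: 0.0198
```

Call:
move_arm(targets=[[-0.008,0.022,0,0,0,-0.2],[-0.016,0.045,0,0,0,-0.4],[-0.025,0.068,0,0,0,-0.6],[-0.034,0.093,0,0,0,-0.8],[-0.043,0.118,0,0,0,-1]])

```text
time_s: 32.5
ee_pos: [0.4294, -0.1733, 0.1034]
eef_rot: [-3.141, -0.0, 1.052]
force: [0.9, 1.2, -1.1]
grip_width: 0.0194
```

```bash
python3 -c "
from h import *
o=ctrl.get_obs();print(o['ee_pos'],o['eef_rot'],to([.453,-.296,.0075]),(o['eef_rot'][2]-1.283)*57.3/30)"
```

```text
[ 0.42942566 -0.17325564  0.10342985] [-3.14140369e+00 -2.14482119e-05  1.05166759e+00] [-0.09487928  0.08138299  0.09591244] -0.4418449090145928
```

Call:
move_arm(targets=[[-0.025,0.021,0,0,0,-0.11],[-0.05,0.043,0,0,0,-0.22],[-0.075,0.064,0,0,0,-0.33],[-0.095,0.0815,0.02,0,0,-0.44],[-0.095,0.0815,0.05,0,0,-0.44]])

```text
time_s: 32.92
ee_pos: [0.454, -0.2999, 0.0549]
eef_rot: [3.136, 0.002, 1.278]
force: [0.4, -0.7, -1.1]
grip_width: 0.0198
```

Call:
move_arm(targets=[[0,0,0.01,0,0,0],[0,0,0.02,0,0,0],[0,0,0.03,0,0,0],[0,0,0.04,0,0,0],[0,0,0.044,0,0,0]])

```text
time_s: 33.33
ee_pos: [0.4531, -0.2943, 0.0087]
eef_rot: [-3.141, -0.0, 1.278]
force: [-0.4, 0.6, -1.5]
grip_width: 0.0196
```

Call:
move_arm(targets=[[0,0,0.0005,0,0,0],[0,0,0.001,0,0,0],[0,0,0.0015,0,0,0],[0,0,0.002,0,0,0],[0,0,0.002,0,0,0]])

```text
time_s: 33.75
ee_pos: [0.4534, -0.295, 0.0077]
eef_rot: [3.141, 0.0, 1.277]
force: [0.2, 0.1, -1.4]
grip_width: 0.0196
```

Call:
move_arm(targets=[[0,0,0.0003,0,0,0],[0,0,0.0006,0,0,0],[0,0,0.0009,0,0,0],[0,0,0.001,0,0,0],[0,0,0.001,0,0,0]])

```text
time_s: 34.17
ee_pos: [0.4533, -0.295, 0.0073]
eef_rot: [3.141, 0.0, 1.277]
force: [-4.3, 2.4, 10.2]
grip_width: 0.0197
```

Call:
move_arm(targets=[[0,0,0,0,0,0],[0,0,0,0,0,0],[0,0,0,0,0,0],[0,0,0,0,0,0],[0,0,0,0,0,0]], fingers=-0.1, grip_force=20)

```text
time_s: 34.58
ee_pos: [0.4532, -0.2949, 0.0063]
eef_rot: [-3.142, -0.0, 1.277]
force: [0.1, -1.0, 0.3]
grip_width: 0.042
```

Call:
move_arm(targets=[[0,0,-0.03,0,0,0],[0,0,-0.06,0,0,0],[0,0,-0.1,0,0,0],[0,0,-0.14,0,0,0],[0,0,-0.18,0,0,0]])

```text
time_s: 35.0
ee_pos: [0.4528, -0.2947, 0.1882]
eef_rot: [-3.141, -0.0, 1.277]
force: [0.7, -1.5, -0.2]
grip_width: 0.0424
```

```bash
python3 -c "
from h import *
o=ctrl.get_obs();print(o['ee_pos'],o['eef_rot'],o['qpos'])
im={n:ctrl.camera(n) for n in('top','side')}
for n in im:
  cv2.imwrite(f'pics/{n}D.png',im[n][:,:,::-1])
  print(n,[(a,c.round(1)) for k in('red','yellow') for a,c,m in blobs(im[n],k)])
print(tri((407.5,209.3),(277.5,132.3)))
"
```

```text
[ 0.45282806 -0.29465906  0.18824146] [-3.14133448e+00 -1.13951431e-04  1.27694621e+00] [-6.44679808e-01  2.92937875e-01  1.57096907e+00  1.90947630e-05
  1.27796732e+00 -3.50835225e-01]
top [(np.int32(124), array([187. , 152.9])), (np.int32(192), array([522. , 192.3])), (np.int32(161), array([398.2, 269.9])), (np.int32(279), array([485.5, 158.2])), (np.int32(50), array([301.2, 183.7])), (np.int32(39), array([224.3, 196.8])), (np.int32(254), array([431.2, 212.4])), (np.int32(112), array([407.5, 209.2]))]
side [(np.int32(18400), array([ 38.7, 109.2])), (np.int32(88), array([268.6,  82.9])), (np.int32(88), array([324.7, 158.6])), (np.int32(174), array([203.2, 274.8])), (np.int32(75), array([236.4, 112.3])), (np.int32(142), array([277. , 132.8])), (np.int32(62), array([290. , 139.7])), (np.int32(63), array([245.4, 201.1])), (np.int32(43), array([254.2, 262. ]))]
[ 0.6040273  -0.29573615  0.11979768]
```

Call:
move_arm(targets=[[0.008,0.029,0,0,0,0.22],[0.017,0.058,0,0,0,0.44],[0.026,0.087,0,0,0,0.66],[0.034,0.116,0,0,0,0.88],[0.043,0.145,0,0,0,1]], fingers=0.3)

```text
time_s: 35.52
ee_pos: [0.6056, -0.2956, 0.1853]
eef_rot: [-3.141, 0.0, 0.747]
force: [0.1, -0.7, 1.0]
grip_width: 0.0614
```

Call:
move_arm(targets=[[0,0,0,0,0,0.22],[0,0,0,0,0,0.44],[0,0,0,0,0,0.66],[0,0,0,0,0,0.88],[0,0,0,0,0,1]])

```text
time_s: 35.93
ee_pos: [0.6043, -0.2957, 0.1851]
eef_rot: [-3.141, 0.001, 0.223]
force: [-0.6, -0.1, -0.2]
grip_width: 0.0611
```

Call:
move_arm(targets=[[0,0,0,0,0,0.2],[0,0,0,0,0,0.4],[0,0,0,0,0,0.44],[0,0,0,0,0,0.44],[0,0,0,0,0,0.44]])

```text
time_s: 36.35
ee_pos: [0.6043, -0.2957, 0.1859]
eef_rot: [-3.141, 0.001, 0.003]
force: [0.7, -0.2, 0.9]
grip_width: 0.0614
```

```bash
python3 - <<'E'
from h import *
o=ctrl.get_obs();print(o['ee_pos'],o['eef_rot'],o['qpos'][5])
for n in("top","side"):
    im=cv2.imread(f"pics/{n}D.png")[:,:,::-1]
    for a,c,m in blobs(im,'yellow'):
        if abs(c-proj(n,[.604,-.2957,.12])[0]).max()<6:
            q=np.argwhere(m);print(n,a,c, 'top row',q[:,0].min(),'bot',q[:,0].max(),'cols',q[:,1].min(),q[:,1].max())
    print(n,"pred pen z .082,.118,.154",proj(n,[[.604,-.2957,z] for z in(.075,.082,.118,.154)]).round(1).tolist())
E
```

```text
[ 0.60433533 -0.2957362   0.18587652] [-3.14130259e+00  5.15537842e-04  2.55544238e-03] 1.05871805284188
top 112 [407.5        209.23214286] top row 204 bot 215 cols 400 415
top pred pen z .082,.118,.154 [[402.5, 212.2], [403.3, 211.9], [407.2, 209.9], [411.5, 207.8]]
side 142 [276.95774648 132.81690141] top row 122 bot 143 cols 268 281
side pred pen z .082,.118,.154 [[277.3, 144.1], [277.3, 142.3], [277.1, 132.7], [276.9, 122.8]]
```

Call:
move_arm(targets=[[0,0,0.02,0,0,0],[0,0,0.04,0,0,0],[0,0,0.06,0,0,0],[0,0,0.075,0,0,0],[0,0,0.081,0,0,0]])

```text
time_s: 36.77
ee_pos: [0.6035, -0.2953, 0.1026]
eef_rot: [-3.14, 0.003, 0.002]
force: [0.6, 0.7, 0.1]
grip_width: 0.0611
```

Call:
move_arm(targets=[[0,0,0,0,0,0],[0,0,0,0,0,0],[0,0,0,0,0,0],[0,0,0,0,0,0],[0,0,0,0,0,0]], fingers=-1, grip_force=25)

```text
time_s: 37.18
ee_pos: [0.6047, -0.296, 0.1063]
eef_rot: [3.141, -0.001, -0.0]
force: [-1.2, 0.6, -0.6]
grip_width: 0.0311
```

Call:
move_arm(targets=[[0,0,0,0,0,0],[0,0,0,0,0,0],[0,0,0,0,0,0],[0,0,0,0,0,0],[0,0,0,0,0,0]])

```text
time_s: 37.6
ee_pos: [0.6045, -0.2958, 0.1056]
eef_rot: [3.141, -0.0, -0.001]
force: [-0.9, -0.1, 2.1]
grip_width: 0.0177
```

Call:
move_arm(targets=[[0,0,-0.005,0,0,0],[0,0,-0.015,0,0,0],[0,0,-0.03,0,0,0],[0,0,-0.05,0,0,0],[0,0,-0.07,0,0,0]])

```text
time_s: 38.02
ee_pos: [0.6043, -0.2957, 0.1768]
eef_rot: [-3.141, 0.0, -0.001]
force: [0.4, -0.1, 0.2]
grip_width: 0.0173
```

Call:
move_arm(targets=[[0,0,-0.02,0,0,0],[0,0,-0.04,0,0,0],[0,0,-0.06,0,0,0],[0,0,-0.07,0,0,0],[0,0,-0.075,0,0,0]])

```text
time_s: 38.43
ee_pos: [0.6047, -0.2959, 0.2527]
eef_rot: [3.14, -0.003, -0.001]
force: [-0.2, 0.4, -2.0]
grip_width: 0.0178
```

```bash
python3 - <<'E'
from h import *
o=ctrl.get_obs();print(o['ee_pos'],o['eef_rot'],o['force'],o['grip_width'])
im={n:ctrl.camera(n) for n in('top','side')}
for n in im: print(n,'tip pred',proj(n,o['ee_pos']-[0,0,.1026]))
u,v=proj('side',o['ee_pos']-[0,0,.08])[0].astype(int);u2,v2=proj('top',o['ee_pos']-[0,0,.08])[0].astype(int)
print(u,v,u2,v2)
o=np.hstack([cv2.resize(im["top"][v2-40:v2+40,u2-40:u2+40],(400,400)),cv2.resize(im["side"][v-40:v+40,u-40:u+40],(400,400))])
cv2.imwrite("pics/pen2.png",o[:,:,::-1])
E
```

```text
[ 0.60472699 -0.29593194  0.25267172] [ 3.14023829e+00 -2.50485742e-03 -6.30583060e-04] [-0.18529009  0.39502707 -1.96239472] 0.017764915688054918
top tip pred [[411.10684614 207.74696058]]
side tip pred [[276.72183363 123.83042977]]
276 117 413 206
```

View pics/pen2.png

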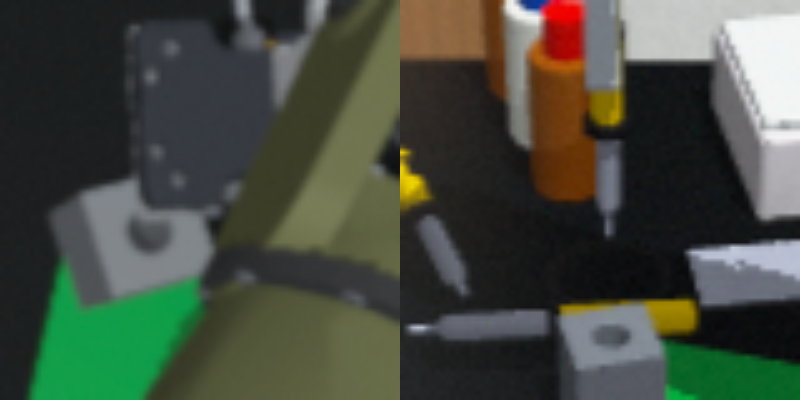

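Call:
move_arm(targets=[[0.0,-0.01,-0.01,0,0,0],[0.002,-0.03,-0.02,0,0,0],[0.003,-0.06,-0.02,0,0,0],[0.004,-0.09,-0.02,0,0,0],[0.005,-0.12,-0.02,0,0,0]])

```text
time_s: 38.95
ee_pos: [0.6091, -0.1739, 0.2699]
eef_rot: [-3.141, 0.001, -0.001]
force: [1.4, -0.5, -1.1]
grip_width: 0.0175
```

Call:
move_arm(targets=[[0.001,-0.03,0,0,0,0],[0.002,-0.06,0,0,0,0],[0.003,-0.09,0,0,0,0],[0.004,-0.12,0,0,0,0],[0.005,-0.15,0,0,0,0]])

```text
time_s: 39.37
ee_pos: [0.614, -0.0236, 0.2699]
eef_rot: [-3.141, 0.001, -0.0]
force: [-0.2, 0.2, -0.5]
grip_width: 0.0173
```

Call:
move_arm(targets=[[0,-0.03,0,0,0,0],[0.001,-0.06,0,0,0,0],[0.001,-0.09,0,0,0,0],[0.001,-0.12,0,0,0,0],[0.001,-0.145,0,0,0,0]])

```text
time_s: 39.78
ee_pos: [0.6148, 0.1218, 0.2699]
eef_rot: [-3.142, 0.001, 0.0]
force: [-0.7, 0.0, -0.7]
grip_width: 0.0178
```

Call:
move_arm(targets=[[0,0,0.002,0,0,0],[0,0,0.0045,0,0,0],[0,0,0.007,0,0,0],[0,0,0.0095,0,0,0],[0,0,0.012,0,0,0]])

```text
time_s: 40.2
ee_pos: [0.6157, 0.1183, 0.258]
eef_rot: [3.141, 0.0, -0.002]
force: [-0.2, 0.8, -1.3]
grip_width: 0.0177
```

```bash
python3 - <<'E'
from h import *
o=ctrl.get_obs();print(o['ee_pos'],o['eef_rot'],o['force'],o['grip_width'])
def P(b,r=.0715):
    l=np.array([-r*np.cos(b),r*np.sin(b)]);c,s=np.cos(YAW),np.sin(YAW);return C+[c*l[0]-s*l[1],s*l[0]+c*l[1]]
print('to start',to([*P(2.13),.2133]).round(4))
B=np.linspace(2.13,-2.13,121);W=np.array([P(b) for b in B])
for k in range(24):
    d=(W[5*k+1:5*k+6]-W[5*k].round(4));print(k,(W[5*k]).round(4),[[round(float(x),4),round(float(-y),4)] for x,y in d])
im=ctrl.camera('side');t=ctrl.camera('top')
o=np.hstack([cv2.resize(t[170:260,220:310],(400,400)),cv2.resize(im[190:280,220:310],(400,400))])
cv2.imwrite("pics/pen3.png",o[:,:,::-1])
E
```

```text
[0.61565557 0.1182793  0.25798004] [ 3.14148691e+00  3.97171403e-04 -1.88632705e-03] [-0.16031305  0.83469551 -1.29742699] 0.017719655188752147
to start [ 0.0003 -0.0004  0.0447]
0 [0.6159 0.1187] [[-0.0023, -0.0011], [-0.0047, -0.002], [-0.007, -0.0029], [-0.0095, -0.0037], [-0.0119, -0.0044]]
1 [0.604  0.1231] [[-0.0025, -0.0006], [-0.0049, -0.0011], [-0.0074, -0.0015], [-0.01, -0.0019], [-0.0125, -0.0021]]
2 [0.5915 0.1252] [[-0.0025, -0.0002], [-0.0051, -0.0003], [-0.0076, -0.0003], [-0.0101, -0.0002], [-0.0127, 0.0]]
3 [0.5788 0.1252] [[-0.0025, 0.0003], [-0.005, 0.0007], [-0.0075, 0.0011], [-0.01, 0.0017], [-0.0124, 0.0023]]
4 [0.5664 0.1229] [[-0.0025, 0.0007], [-0.0049, 0.0015], [-0.0072, 0.0024], [-0.0096, 0.0034], [-0.0119, 0.0045]]
5 [0.5545 0.1184] [[-0.0023, 0.0011], [-0.0045, 0.0023], [-0.0067, 0.0036], [-0.0088, 0.005], [-0.0109, 0.0064]]
6 [0.5436 0.112 ] [[-0.002, 0.0016], [-0.004, 0.0032], [-0.0059, 0.0048], [-0.0078, 0.0066], [-0.0096, 0.0084]]
7 [0.534  0.1036] [[-0.0017, 0.0018], [-0.0033, 0.0037], [-0.0049, 0.0057], [-0.0065, 0.0077], [-0.0079, 0.0098]]
8 [0.526
[... 1082 characters left out ...]
0113, 0.0057]]
18 [ 0.5586 -0.0122] [[0.0024, 0.001], [0.0048, 0.0018], [0.0072, 0.0025], [0.0096, 0.0032], [0.0121, 0.0038]]
19 [ 0.5707 -0.016 ] [[0.0025, 0.0004], [0.005, 0.0008], [0.0075, 0.0011], [0.0101, 0.0013], [0.0126, 0.0015]]
20 [ 0.5833 -0.0175] [[0.0025, -0.0], [0.0051, -0.0001], [0.0076, -0.0002], [0.0101, -0.0004], [0.0127, -0.0008]]
21 [ 0.596  -0.0167] [[0.0025, -0.0004], [0.0049, -0.0009], [0.0074, -0.0015], [0.0099, -0.0022], [0.0123, -0.0029]]
22 [ 0.6083 -0.0138] [[0.0024, -0.0009], [0.0047, -0.0018], [0.0071, -0.0028], [0.0093, -0.0039], [0.0116, -0.0051]]
23 [ 0.6199 -0.0087] [[0.0022, -0.0013], [0.0043, -0.0026], [0.0065, -0.004], [0.0085, -0.0055], [0.0105, -0.0071]]
```

View pics/pen3.png

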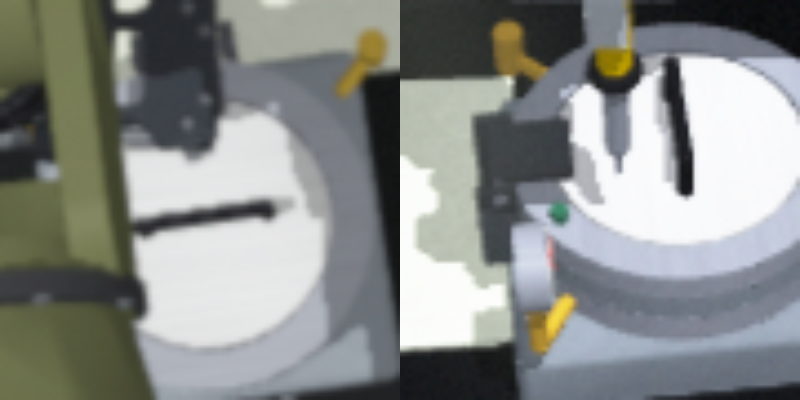

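Call:
move_arm(targets=[[0,0,0.0022,0,0,0],[0,0,0.0045,0,0,0],[0,0,0.0067,0,0,0],[0,0,0.009,0,0,0],[0,0,0.0112,0,0,0]])

```text
time_s: 40.72
ee_pos: [0.6157, 0.1192, 0.2469]
eef_rot: [-3.142, 0.0, -0.001]
force: [0.1, 0.1, -1.1]
grip_width: 0.0177
```

Call:
move_arm(targets=[[0,0,0.0022,0,0,0],[0,0,0.0045,0,0,0],[0,0,0.0067,0,0,0],[0,0,0.009,0,0,0],[0,0,0.0112,0,0,0]])

```text
time_s: 41.13
ee_pos: [0.6157, 0.1192, 0.2357]
eef_rot: [-3.142, -0.0, -0.001]
force: [-0.4, 0.8, -0.3]
grip_width: 0.0177
```

Call:
move_arm(targets=[[0,0,0.0022,0,0,0],[0,0,0.0045,0,0,0],[0,0,0.0067,0,0,0],[0,0,0.009,0,0,0],[0,0,0.0112,0,0,0]])

```text
time_s: 41.55
ee_pos: [0.6157, 0.1192, 0.2246]
eef_rot: [-3.142, -0.0, -0.001]
force: [1.0, 0.9, -0.8]
grip_width: 0.0176
```

Call:
move_arm(targets=[[0,0,0.002,0,0,0],[0,0,0.004,0,0,0],[0,0,0.006,0,0,0],[0,0,0.008,0,0,0],[0,0,0.009,0,0,0]])

```text
time_s: 41.97
ee_pos: [0.6156, 0.1192, 0.2154]
eef_rot: [3.142, 0.0, -0.001]
force: [1.0, -0.2, -0.8]
grip_width: 0.0175
```

```bash
python3 - <<'E'
from h import *
o=ctrl.get_obs();print(o['ee_pos'],o['eef_rot'],o['force'],o['grip_width'],'tip pred',proj('side',o['ee_pos']-[0,0,.1026]))
im=ctrl.camera('side');cv2.imwrite('pics/low.png',cv2.resize(im[200:260,225:285],(600,600),interpolation=2)[:,:,::-1])
E
```

```text
[0.61561291 0.11919799 0.21541612] [ 3.14151160e+00  3.41856372e-04 -6.41183877e-04] [ 0.9702109  -0.22219455 -0.76607229] 0.017455348898528913 tip pred [[268.4421024  240.72651585]]
```

View pics/low.png

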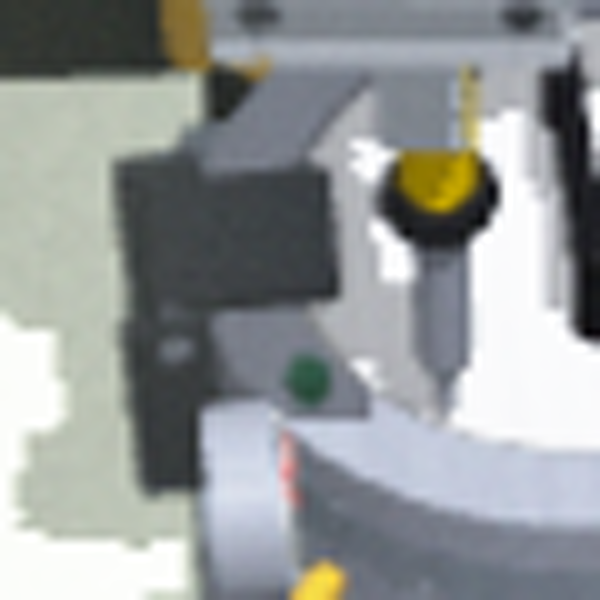

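Call:
move_arm(targets=[[0,0,0.0007,0,0,0],[0,0,0.0014,0,0,0],[0,0,0.002,0,0,0],[0,0,0.0025,0,0,0],[0,0,0.003,0,0,0]])

```text
time_s: 42.43
ee_pos: [0.6157, 0.1192, 0.2128]
eef_rot: [-3.142, -0.0, -0.001]
force: [0.8, 0.6, -1.3]
grip_width: 0.0176
```

Call:
move_arm(targets=[[-0.0023,-0.0008,0,0,0,0],[-0.0047,-0.0016,0,0,0,0],[-0.007,-0.0025,0,0,0,0],[-0.0095,-0.0033,0,0,0,0],[-0.0119,-0.004,0,0,0,0]])

```text
time_s: 42.85
ee_pos: [0.6035, 0.1234, 0.2129]
eef_rot: [-3.142, -0.0, -0.001]
force: [0.7, -0.4, -0.7]
grip_width: 0.018
```

Call:
move_arm(targets=[[-0.0025,-0.0006,0,0,0,0],[-0.0049,-0.0011,0,0,0,0],[-0.0074,-0.0015,0,0,0,0],[-0.01,-0.0019,0,0,0,0],[-0.0125,-0.0021,0,0,0,0]])

```text
time_s: 43.27
ee_pos: [0.591, 0.1254, 0.2128]
eef_rot: [-3.142, -0.0, -0.001]
force: [-0.4, 0.3, -0.3]
grip_width: 0.0174
```

Call:
move_arm(targets=[[-0.0025,-0.0002,0,0,0,0],[-0.0051,-0.0003,0,0,0,0],[-0.0076,-0.0003,0,0,0,0],[-0.0101,-0.0002,0,0,0,0],[-0.0127,0,0,0,0,0]])

```text
time_s: 43.68
ee_pos: [0.5784, 0.1253, 0.2128]
eef_rot: [-3.142, -0.0, -0.001]
force: [0.3, 0.0, -0.3]
grip_width: 0.0176
```

Call:
move_arm(targets=[[-0.0025,0.0003,0,0,0,0],[-0.005,0.0007,0,0,0,0],[-0.0075,0.0011,0,0,0,0],[-0.01,0.0017,0,0,0,0],[-0.0124,0.0023,0,0,0,0]])

```text
time_s: 44.1
ee_pos: [0.5659, 0.123, 0.2128]
eef_rot: [-3.142, 0.0, -0.001]
force: [0.3, 0.2, 0.2]
grip_width: 0.0175
```

```bash
python3 - <<'E'
from h import *
o=ctrl.get_obs();print(o['ee_pos'],o['eef_rot'],o['force'],'want .5664 .1229 .2126')
E
```

```text
[0.56594309 0.12297777 0.21276823] [-3.14158044e+00  2.05966999e-05 -6.65310287e-04] [0.26000051 0.2350987  0.24713565] want .5664 .1229 .2126
```

Call:
move_arm(targets=[[-0.0024,0.0007,0,0,0,0],[-0.0048,0.0015,0,0,0,0],[-0.007,0.0024,0,0,0,0],[-0.0093,0.0034,0,0,0,0],[-0.0115,0.0045,0,0,0,0]])

```text
time_s: 44.52
ee_pos: [0.5545, 0.1185, 0.2128]
eef_rot: [-3.142, -0.0, -0.001]
force: [-0.2, 0.5, -1.8]
grip_width: 0.0178
```

Call:
move_arm(targets=[[-0.0023,0.0011,0,0,0,0],[-0.0045,0.0023,0,0,0,0],[-0.0067,0.0036,0,0,0,0],[-0.0088,0.005,0,0,0,0],[-0.0109,0.0064,0,0,0,0]])

```text
time_s: 44.93
ee_pos: [0.5436, 0.112, 0.2128]
eef_rot: [-3.142, -0.0, -0.001]
force: [0.5, 0.6, -1.1]
grip_width: 0.018
```

Call:
move_arm(targets=[[-0.002,0.0016,0,0,0,0],[-0.004,0.0032,0,0,0,0],[-0.0059,0.0048,0,0,0,0],[-0.0078,0.0066,0,0,0,0],[-0.0096,0.0084,0,0,0,0]])

```text
time_s: 45.35
ee_pos: [0.534, 0.1036, 0.2128]
eef_rot: [-3.142, -0.0, -0.001]
force: [1.0, -0.0, -1.1]
grip_width: 0.0176
```

Call:
move_arm(targets=[[-0.0017,0.0018,0,0,0,0],[-0.0033,0.0037,0,0,0,0],[-0.0049,0.0057,0,0,0,0],[-0.0065,0.0077,0,0,0,0],[-0.0079,0.0098,0,0,0,0]])

```text
time_s: 45.77
ee_pos: [0.5261, 0.0938, 0.2128]
eef_rot: [3.142, 0.0, -0.001]
force: [-0.7, -0.3, -0.5]
grip_width: 0.0178
```

Call:
move_arm(targets=[[-0.0014,0.0022,0,0,0,0],[-0.0027,0.0043,0,0,0,0],[-0.0039,0.0066,0,0,0,0],[-0.005,0.0088,0,0,0,0],[-0.0061,0.0111,0,0,0,0]])

```text
time_s: 46.18
ee_pos: [0.5201, 0.0827, 0.2128]
eef_rot: [-3.142, -0.0, -0.001]
force: [-0.1, 0.4, -1.5]
grip_width: 0.0175
```

Call:
move_arm(targets=[[-0.001,0.0024,0,0,0,0],[-0.0019,0.0048,0,0,0,0],[-0.0027,0.0072,0,0,0,0],[-0.0034,0.0096,0,0,0,0],[-0.004,0.0121,0,0,0,0]])

```text
time_s: 46.6
ee_pos: [0.5161, 0.0705, 0.2128]
eef_rot: [3.142, -0.0, -0.001]
force: [0.0, 0.5, -1.1]
grip_width: 0.0177
```

Call:
move_arm(targets=[[-0.0006,0.0024,0,0,0,0],[-0.001,0.0049,0,0,0,0],[-0.0014,0.0074,0,0,0,0],[-0.0017,0.01,0,0,0,0],[-0.0019,0.0125,0,0,0,0]])

```text
time_s: 47.02
ee_pos: [0.5142, 0.058, 0.2128]
eef_rot: [3.142, -0.0, -0.001]
force: [0.1, 0.4, -1.3]
grip_width: 0.0177
```

Call:
move_arm(targets=[[-0.0001,0.0025,0,0,0,0],[-0.0001,0.0051,0,0,0,0],[0,0.0076,0,0,0,0],[0.0002,0.0101,0,0,0,0],[0.0004,0.0127,0,0,0,0]])

```text
time_s: 47.43
ee_pos: [0.5147, 0.0453, 0.2128]
eef_rot: [3.142, 0.0, -0.001]
force: [-0.1, 0.0, -1.0]
grip_width: 0.0179
```

```bash
python3 - <<'E'
from h import *
o=ctrl.get_obs();print(o['ee_pos'],o['eef_rot'],o['force'],'want .5145 .0454 .2126')
p=o['ee_pos']-[0,0,.1026];print(proj('side',p))
im=ctrl.camera('side');cv2.imwrite('pics/mid.png',cv2.resize(im[200:260,265:325],(600,600),interpolation=2)[:,:,::-1])
E
```

```text
[0.51466047 0.04531615 0.21275966] [ 3.14158502e+00  1.98709634e-05 -7.07108560e-04] [-0.0807834   0.01127431 -1.01220717] want .5145 .0454 .2126
[[310.36518201 218.29949738]]
```

View pics/mid.png

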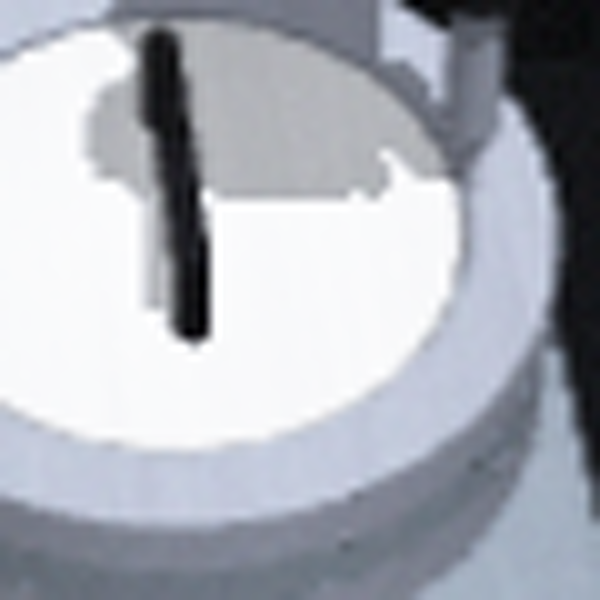

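Call:
move_arm(targets=[[0.0004,0.0025,0,0,0,0],[0.0008,0.005,0,0,0,0],[0.0013,0.0075,0,0,0,0],[0.0019,0.0099,0,0,0,0],[0.0025,0.0124,0,0,0,0]])

```text
time_s: 47.9
ee_pos: [0.5172, 0.0329, 0.2128]
eef_rot: [3.142, -0.0, -0.001]
force: [0.3, -0.6, -1.2]
grip_width: 0.0175
```

Call:
move_arm(targets=[[0.0008,0.0024,0,0,0,0],[0.0017,0.0048,0,0,0,0],[0.0027,0.0071,0,0,0,0],[0.0037,0.0094,0,0,0,0],[0.0048,0.0117,0,0,0,0]])

```text
time_s: 48.32
ee_pos: [0.522, 0.0213, 0.2127]
eef_rot: [3.142, 0.0, -0.001]
force: [-0.7, -0.2, -0.9]
grip_width: 0.018
```

Call:
move_arm(targets=[[0.0012,0.0022,0,0,0,0],[0.0025,0.0044,0,0,0,0],[0.0039,0.0066,0,0,0,0],[0.0053,0.0087,0,0,0,0],[0.0068,0.0107,0,0,0,0]])

```text
time_s: 48.73
ee_pos: [0.5289, 0.0106, 0.2128]
eef_rot: [-3.142, -0.0, -0.001]
force: [0.3, 0.3, -0.9]
grip_width: 0.0176
```

Call:
move_arm(targets=[[0.0016,0.002,0,0,0,0],[0.0032,0.0039,0,0,0,0],[0.0049,0.0058,0,0,0,0],[0.0067,0.0076,0,0,0,0],[0.0085,0.0094,0,0,0,0]])

```text
time_s: 49.15
ee_pos: [0.5374, 0.0012, 0.2128]
eef_rot: [-3.142, 0.0, -0.001]
force: [-0.5, 0.5, -1.0]
grip_width: 0.0178
```

Call:
move_arm(targets=[[0.0019,0.0016,0,0,0,0],[0.0039,0.0033,0,0,0,0],[0.0059,0.0048,0,0,0,0],[0.008,0.0063,0,0,0,0],[0.0101,0.0077,0,0,0,0]])

```text
time_s: 49.57
ee_pos: [0.5475, -0.0065, 0.2128]
eef_rot: [-3.142, 0.0, -0.001]
force: [-1.0, 0.6, -0.5]
grip_width: 0.0175
```

Call:
move_arm(targets=[[0.0022,0.0013,0,0,0,0],[0.0044,0.0025,0,0,0,0],[0.0067,0.0037,0,0,0,0],[0.009,0.0047,0,0,0,0],[0.0113,0.0057,0,0,0,0]])

```text
time_s: 49.98
ee_pos: [0.5588, -0.0122, 0.2128]
eef_rot: [-3.142, -0.0, -0.001]
force: [-0.0, -0.5, -0.9]
grip_width: 0.0177
```

Call:
move_arm(targets=[[0.0024,0.001,0,0,0,0],[0.0048,0.0018,0,0,0,0],[0.0072,0.0025,0,0,0,0],[0.0096,0.0032,0,0,0,0],[0.0121,0.0038,0,0,0,0]])

```text
time_s: 50.4
ee_pos: [0.5709, -0.0159, 0.2128]
eef_rot: [3.142, -0.0, -0.001]
force: [-1.2, -0.1, -0.7]
grip_width: 0.0181
```

Call:
move_arm(targets=[[0.0025,0.0004,0,0,0,0],[0.005,0.0008,0,0,0,0],[0.0075,0.0011,0,0,0,0],[0.0101,0.0013,0,0,0,0],[0.0126,0.0015,0,0,0,0]])

```text
time_s: 50.82
ee_pos: [0.5836, -0.0174, 0.2128]
eef_rot: [3.142, 0.0, -0.001]
force: [-0.1, -0.4, -1.8]
grip_width: 0.0171
```

Call:
move_arm(targets=[[0.0025,0,0,0,0,0],[0.0051,-0.0001,0,0,0,0],[0.0076,-0.0002,0,0,0,0],[0.0101,-0.0004,0,0,0,0],[0.0127,-0.0008,0,0,0,0]])

```text
time_s: 51.23
ee_pos: [0.5962, -0.0165, 0.2127]
eef_rot: [-3.142, 0.0, -0.001]
force: [-0.0, -0.0, -0.5]
grip_width: 0.0176
```

Call:
move_arm(targets=[[0.0025,-0.0004,0,0,0,0],[0.0049,-0.0009,0,0,0,0],[0.0074,-0.0015,0,0,0,0],[0.0099,-0.0022,0,0,0,0],[0.0123,-0.0029,0,0,0,0]])

```text
time_s: 51.65
ee_pos: [0.6085, -0.0136, 0.2128]
eef_rot: [-3.142, 0.0, -0.001]
force: [0.6, -0.5, -0.6]
grip_width: 0.0175
```

Call:
move_arm(targets=[[0.0024,-0.0009,0,0,0,0],[0.0047,-0.0018,0,0,0,0],[0.0071,-0.0028,0,0,0,0],[0.0093,-0.0039,0,0,0,0],[0.0116,-0.0051,0,0,0,0]])

```text
time_s: 52.07
ee_pos: [0.6201, -0.0084, 0.2128]
eef_rot: [-3.142, 0.0, -0.001]
force: [-0.0, -0.2, -1.6]
grip_width: 0.0176
```

Call:
move_arm(targets=[[0.0022,-0.0013,0,0,0,0],[0.0043,-0.0026,0,0,0,0],[0.0065,-0.004,0,0,0,0],[0.0085,-0.0055,0,0,0,0],[0.0105,-0.0071,0,0,0,0]])

```text
time_s: 52.48
ee_pos: [0.6306, -0.0013, 0.2127]
eef_rot: [-3.142, 0.0, -0.001]
force: [-0.2, 0.1, 0.3]
grip_width: 0.0181
```

Call:
move_arm(targets=[[0.001,-0.001,0,0,0,0],[0.001,-0.001,0,0,0,0],[0.001,-0.001,0,0,0,0],[0.001,-0.001,-0.001,0,0,0],[0.001,-0.001,-0.003,0,0,0]])

```text
time_s: 52.9
ee_pos: [0.6313, -0.0006, 0.2157]
eef_rot: [3.142, 0.0, -0.001]
force: [-0.6, 0.0, 0.1]
grip_width: 0.0176
```

Call:
move_arm(targets=[[0,0,-0.0025,0,0,0],[0,0,-0.005,0,0,0],[0,0,-0.0075,0,0,0],[0,0,-0.01,0,0,0],[0,0,-0.0125,0,0,0]])

```text
time_s: 53.32
ee_pos: [0.6314, -0.0005, 0.2286]
eef_rot: [-3.142, -0.0, -0.001]
force: [-0.4, 0.3, -2.0]
grip_width: 0.0176
```

Call:
move_arm(targets=[[0,0,-0.01,0,0,0],[0,0,-0.02,0,0,0],[-0.002,0.02,-0.03,0,0,0],[-0.004,0.045,-0.032,0,0,0],[-0.007,0.075,-0.032,0,0,0]])

```text
time_s: 53.73
ee_pos: [0.6247, -0.0754, 0.2625]
eef_rot: [3.141, -0.003, 0.001]
force: [0.4, -0.9, -1.5]
grip_width: 0.0177
```

Call:
move_arm(targets=[[-0.004,0.035,0,0,0,0],[-0.008,0.07,0,0,0,0],[-0.012,0.105,0,0,0,0],[-0.016,0.14,0,0,0,0],[-0.018,0.17,0,0,0,0]])

```text
time_s: 54.15
ee_pos: [0.6057, -0.2478, 0.2616]
eef_rot: [3.141, -0.001, -0.001]
force: [0.3, 1.2, -0.7]
grip_width: 0.0174
```

Call:
move_arm(targets=[[-0.001,0.02,0,0,0,0],[-0.002,0.04,0,0,0,0],[-0.002,0.05,0,0,0,0],[-0.002,0.05,0,0,0,0],[-0.002,0.05,0,0,0,0]])

```text
time_s: 54.57
ee_pos: [0.6044, -0.2951, 0.2606]
eef_rot: [-3.141, -0.0, -0.001]
force: [-0.5, -0.1, -1.2]
grip_width: 0.0177
```

```bash
python3 - <<'E'
from h import *
o=ctrl.get_obs();print(o['ee_pos'],o['eef_rot'],o['force'],to([.6044,-.2957,.1056]).round(4))
E
```

```text
[ 0.60437026 -0.2950859   0.26058529] [-3.14149853e+00 -2.74811966e-04 -8.69427048e-04] [-0.49868684 -0.13159439 -1.23224721] [-0.      0.0006  0.155 ]
```

Call:
move_arm(targets=[[0,0.0006,0.015,0,0,0],[0,0.0006,0.03,0,0,0],[0,0.0006,0.045,0,0,0],[0,0.0006,0.06,0,0,0],[0,0.0006,0.07,0,0,0]])

```text
time_s: 54.98
ee_pos: [0.6044, -0.2944, 0.1892]
eef_rot: [-3.141, 0.001, 0.001]
force: [1.0, -0.6, -2.3]
grip_width: 0.0177
```

Call:
move_arm(targets=[[0,0,0.008,0,0,0],[0,0,0.016,0,0,0],[0,0,0.025,0,0,0],[0,0,0.035,0,0,0],[0,0,0.045,0,0,0]])

```text
time_s: 55.4
ee_pos: [0.6043, -0.296, 0.1447]
eef_rot: [3.141, -0.0, -0.001]
force: [0.2, 0.2, 0.2]
grip_width: 0.0177
```

Call:
move_arm(targets=[[0,0,0.01,0,0,0],[0,0,0.02,0,0,0],[0,0,0.03,0,0,0],[0,0,0.037,0,0,0],[0,0,0.039,0,0,0]])

```text
time_s: 55.82
ee_pos: [0.604, -0.296, 0.1054]
eef_rot: [-3.141, 0.001, -0.001]
force: [-3.9, 3.2, 8.1]
grip_width: 0.0176
```

Call:
move_arm(targets=[[0,0,0,0,0,0],[0,0,0,0,0,0],[0,0,0,0,0,0],[0,0,0,0,0,0],[0,0,0,0,0,0]])

```text
time_s: 56.23
ee_pos: [0.6043, -0.2961, 0.1064]
eef_rot: [3.141, -0.0, -0.001]
force: [-0.3, 0.7, -1.2]
grip_width: 0.0175
```

Call:
move_arm(targets=[[0,0,0,0,0,0],[0,0,0,0,0,0],[0,0,0,0,0,0],[0,0,0,0,0,0],[0,0,0,0,0,0]], fingers=0.2)

```text
time_s: 56.65
ee_pos: [0.6043, -0.2961, 0.1063]
eef_rot: [3.142, -0.0, -0.001]
force: [0.3, -0.1, 0.8]
grip_width: 0.0474
```

Call:
move_arm(targets=[[0,0,-0.02,0,0,0],[0,0,-0.05,0,0,0],[0,0,-0.08,0,0,0],[0,0,-0.11,0,0,0],[0,0,-0.14,0,0,0]])

```text
time_s: 57.07
ee_pos: [0.604, -0.2959, 0.2479]
eef_rot: [3.142, -0.0, -0.001]
force: [1.4, 0.6, -0.7]
grip_width: 0.0561
```

Call:
move_arm(targets=[[-0.03,0.02,0,0,0,0],[-0.06,0.04,0,0,0,0],[-0.1,0.06,0,0,0,0],[-0.13,0.08,0,0,0,0],[-0.16,0.1,0,0,0,0]])

```text
time_s: 57.48
ee_pos: [0.4422, -0.3966, 0.2465]
eef_rot: [3.141, -0.0, -0.001]
force: [1.0, -0.1, 0.2]
grip_width: 0.0563
```

Call:
move_arm(targets=[[-0.03,0.01,0,0,0,0],[-0.06,0.02,0,0,0,0],[-0.09,0.03,0,0,0,0],[-0.11,0.04,0,0,0,0],[-0.12,0.05,0,0,0,0]])

```text
time_s: 57.9
ee_pos: [0.3219, -0.4465, 0.2468]
eef_rot: [3.141, -0.0, -0.002]
force: [0.6, -0.5, -0.3]
grip_width: 0.0564
```

```bash
python3 - <<'E'
from h import *
o=ctrl.get_obs();print(o['ee_pos'],o['force'],o['time_s'])
for n in('top','side'):
    a=cv2.imread(f'pics/{n}raw.png')[:,:,::-1];b=ctrl.camera(n)
    cv2.imwrite(f'pics/{n}E.png',cv2.resize(b,(800,600),interpolation=2)[:,:,::-1])
    print(n,[(k,int(ar),c.round(1).tolist()) for k in('red','yellow') for ar,c,m in blobs(b,k)])
    m=cv2.inRange(cv2.cvtColor(b,cv2.COLOR_RGB2HSV),(60,60,30),(90,255,200));k,l,st,ce=cv2.connectedComponentsWithStats(m)
    pu=proj(n,[.6485,.1085,.11])[0];i=1+np.argmin(np.linalg.norm(ce[1:]-pu,axis=1));print('pin',st[i],ce[i].round(1))
E
```

```text
[ 0.32190332 -0.44647067  0.24682489] [ 0.58927494 -0.52459071 -0.29507805] 57.9
top [('red', 124, [187.0, 152.9]), ('red', 193, [521.9, 192.2]), ('red', 160, [398.1, 269.8]), ('yellow', 279, [485.5, 158.2]), ('yellow', 49, [301.2, 183.5]), ('yellow', 39, [224.3, 196.8]), ('yellow', 350, [432.4, 217.1]), ('yellow', 112, [407.8, 209.5])]
pin [243 194   4   3  10] [244.2 195. ]
side [('red', 18418, [38.8, 109.2]), ('red', 89, [268.7, 82.9]), ('red', 84, [324.6, 158.8]), ('red', 174, [203.0, 274.9]), ('yellow', 75, [236.4, 112.3]), ('yellow', 147, [277.0, 132.4]), ('yellow', 65, [290.2, 139.7]), ('yellow', 56, [245.5, 200.6]), ('yellow', 42, [254.2, 262.1])]
pin [254 236   4   4  15] [255.6 237.4]
```

View pics/topE.png

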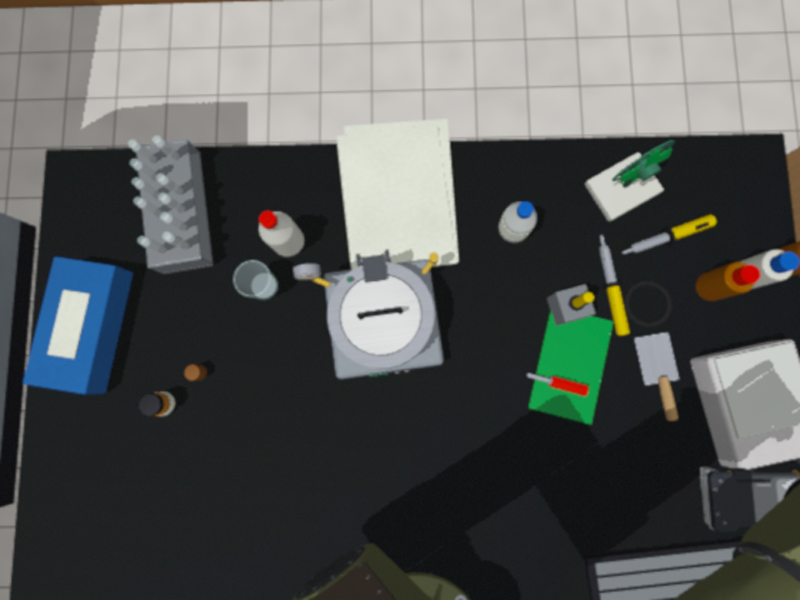

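```bash
python3 -c "
from station import ctrl
print(ctrl.hand_in())"
```

```text
the job is handed in; nothing more can be done
None
```

I finished the whole job in order and handed it in at 57.9 s on the robot's clock; the hand-in gives no verdict.

- **Cup:** Only one capped cup was on the bench. I stood it upright at the centre of the chamber floor, and the camera showed it standing there before I pushed the lid shut.
- **Lock:** The rod dropped into the drive hole at a bearing of about -1.24. I pushed it in about 15 mm and turned the ring clockwise to its stop. The push force levelled off at 14–17 N and the green pin stopped rising. In the side view the pin had moved up 2 px, which is what full lift should give, and it read the same in the last check.
- **Leak check:** I carried the pen tip over the seam from bearing +2.13 to -2.13 at about 3 cm/s, by my estimate about 5 mm above it. Wrist forces stayed below about 2 N, so nothing pressed on the lid.
- **Final check:** The bar is lying on its mat, the pen is back in its holder, the lid is shut, and the gripper is clear of everything. The bystanders are where they were.

- **Discrepancy at the stop:** the rod's bearing read -0.36 to -0.40 there, against -0.45 for the hole. I put that down to rod slack, give in the grip and small pose errors, because the pin agreed with a full turn.
- **Fallen pens:** two look-alike pens that stood free at the start were lying on the bench by about 13 s. I had not been near them.
- **Picture budget:** I viewed 18 pictures, four past the budget of 14.

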